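# Cover the specimen dish and park the microtome handwheel heavy side down

## Robot

A 7-joint arm with a two-finger parallel gripper is mounted at the origin on the work surface. World frame = base frame: x ahead of the robot, y to its left, z up, the work surface at z = 0. Lengths are in m, angles in rad, forces in N, time in s.
With the tool pointing down it reaches from about 0.4 to 0.9 m from the base axis. Payload 5.5 kg.
Tool frame: the origin (TCP) lies on the centre line of the jaws, within the pads' length; the fingertips stand 14 mm ahead of it and the grasp point (between the pads) lies 5 mm behind it; z points along the fingers, y is the direction in which the jaws open and shut (so a half turn about z gives the same grasp; the last joint's range is limited). The gripper opens to 92 mm and grips with 3 to 60 N. Pads are 19 mm wide; open, the fingers measure 130 mm over their backs; the gripper's body (75 mm by 190 mm) begins 47 mm behind the grasp point.
Start: joints at [1.5, 0.501, -0.427, 1.55, 0.221, 1.138, -0.21], TCP at [0.213, -0.614, 0.241] pointing down, gripper open.
Joint ranges: [-2.88, 2.88], [-0.31, 2.03], [-1.54, 1.56], [0.2, 2.42], [-1.41, 4.55], [0.19, 2.02], [-2.57, 2.57]. Speed limits (rad/s): [2.57, 2.57, 3.14, 3.14, 3.14, 3.14, 3.14].

## Interface

Orientations are given as a 3x3 rotation matrix whose columns are the frame's x, y, z axes.
In Python, from plant import sensors, cams, bot, look_for, place_of gives the robot as it stands.
- The arm moves only by the tool apply_moves, never from a script. Its argument "rows" is text: rows parted by semicolons, each of 7 numbers parted by spaces: the shift along the tool's x, y, z in cm, then the turn, a rotation vector about the tool's x, y, z in rad, then the finger opening in cm, from 0 to 9.18. In form: tx ty tz ax ay az claw; .... A call has 1 to 20 rows; each row shifts and turns the pose as measured when the row begins, along the tool's axes as they then stand; what a row does not reach is not made up. A row lasts 1/10 s, in which the tool goes at most 50 mm and 8.59 degrees, less where a joint would pass 70% of its speed; a pose out of reach is approached as far as the arm can. A call is refused whole if a number of a shift passes 5 or a number of a turn 0.15, either way. A call with a gripper value outside its range is refused whole. The fingers move at their own pace and stop on an object; "squeeze" is the grip in N (left out, the last holds). Time passes only in rows, so rows that do not move let the fingers close. It gives the time, the measured TCP pose, the force and the opening at its end, in the units of the state.
- sensors.get_obs(): the state, without advancing time (a new reading comes with each control period).
- cams.read_camera(name): name is "side" or "top"; returns a dict with "pixels" (420x560x3 uint8, red, green, blue), "K" (3x3 intrinsics, pixels), "dist" ([k1, k2, p1, p2, k3] as OpenCV has them; the pictures are not rectified), "cam_to_world" (4x4, takes a point from camera to world coordinates). Camera axes: x right, y down, z forward; pixel columns grow to the right and rows downward; lengths in m; the calibration is good to about 2 mm. A picture is of the moment at which its call begins. There is no depth.
- bot.sign_off(): hands the job in, once; it reports no verdict.
Trained networks look in a picture, given as the dict that the camera call returned (one of the last four; its "shot" number tells which), for a name from the list of things; names that differ only in an ending like _2 or _b are one class to them, and where a whole thing is asked for, a point or a joint stands for the part that bears it (a point fixed in the world has none). Each returns a list of dicts, best first, with "p" (0 to 1); they miss things now and then, are a little off and sometimes report something else, mostly with a low value. They report only what shows in the picture. A call takes as long as a camera call. They do not tell look-alikes from the thing itself.
- look_for(picture, query): "position" ([column, row] in pixels, amid what is visible of it).
- place_of(picture, query): "position" ([column, row] in pixels: a listed point, or the origin of a listed thing).
The state is a dict: "t": time; "joint_pos": joint angles; "joint_vel": joint speeds; "tau": joint torques, N m; "eef_pos": TCP position; "tool_rot": TCP orientation; "contact_force": force on the tool from outside, world axes, zero at the start; "moment": the same for the moment, N m; "opening": finger opening in m.
Only numpy, scipy, OpenCV 4.12 (cv2) and the standard library are available. Lean on these libraries where they do the work, as an engineer would, in place of code of your own. Each camera call takes 0.05 s, during which the arm holds its last target.

## Task

Get the microtome ready for a blade change. First set the loose lid on the specimen dish (do not drop it), seated level in its rim, so that no shavings fall in. Then take the handwheel by its crank handle, turn it to feel where the hidden counterweight is, bring the heavy side straight down and finish while still gripping the handle and holding the wheel still there; leave everything else on the bench alone.

Things in the scene. Friction and masses are not known exactly. Their poses are not given: they have to be found in the camera images.
- lid: Round aluminium lid lying plug down on the bench. Origin: centre of its underside, z up. From the origin up: a plug 87 mm across and 6 mm high, a flange 112 mm across and 4 mm thick, a round knob 20 mm across and 30 mm high (top 40 mm above the origin). 120 g.
- dish: Round white ceramic dish standing on the bench, 104 mm across outside, 94 mm inside, 50 mm high, with specimen cassettes low on its floor. Origin: centre of its underside, z up. 450 g, loose. The lid is seated when its flange rests on the rim all round, the plug inside: the lid's origin is then 6 mm below the rim.
- dish_rim (a point): Centre of the dish's mouth at rim height, 50 mm above its origin, z up.
- axle (a point): Fixed point on the handwheel's level turning axis, 150 mm above the bench, in the plane of the middle of the crank handle. Its axes: y along the wheel's axis, from the handle towards the wheel and housing; z up; x level, square to the axis, away from the blade end.
- crank (a point): Middle of the crank handle, where to grip it, 60 mm from the wheel's axis; turns with the wheel. The handle is a black round bar 22 mm thick, 78 mm long, parallel to the axis, reaching 39 mm either way from here; the wheel's face is 55 mm away. The wheel is a plain disc 160 mm across, 26 mm thick, on the housing's right flank.
- handle: The crank handle itself. It spins freely on its own pin, so a gripper that keeps pointing down can carry it round the whole circle. Origin: centre of its end nearest the wheel (39 mm along its axis from crank).
- wheel (a joint): Handwheel angle, rad: 0 with the crank handle straight above the axle, growing as it goes over from the top towards the axle point's +x and down: handle = axle + 60 mm * (sin, 0, cos) in the axle point's axes. No stops within 1.5 turns either way. A bearing drag of 0.25 N m (about 4 N at the handle), the same everywhere and both ways, keeps the wheel wherever it is left; it never swings by itself.
- microtome: Cream microtome fixed to the bench, dark 400 x 240 mm base, housing 220 mm high; origin on the bench. In the wheel hides a counterweight at an unknown angle, new each time, not at the bottom at the start. Level with the axle it pulls 0.2 N m (3.4 N at the handle, +-10 %); above or below it, nothing. Carrying it up, the handle is heavy (to 8 N); letting it down, light (1 N).
- brush: Bystander: brush lying on the bench, 170 mm long.
- bottle: Bystander: amber bottle, 56 mm across, 130 mm high.
- mug: Bystander: white mug, 80 mm across, 92 mm high.
- slide_box: Bystander: grey slide box, 90 x 170 x 34 mm.
- cassettes: Bystander: stack of specimen cassettes, 40 x 28 x 30 mm.
- forceps: Bystander: steel forceps lying flat, 126 mm long, 6 mm high.
- pencup: Bystander: black empty cup, 72 mm across, 100 mm high.
Mind the look-alikes: they are no part of the job. What is shaped like the dish but purple is not meant. What is shaped like the lid but brown is not meant.

How it is judged:
By the outcome, as a careful person would: the job done as asked, in the order asked, and still so for the second after the job is handed in, while the arm keeps its last pose, push and grip.
It also fails if it takes over 64 s, if anything falls off the work surface, if the arm or the gripper's body presses on something with over 40 N, if the wrist force passes 120 N, or if a joint passes its speed limit or range.

## Working session

There is one attempt and no reset: what is moved stays moved. The work goes in short steps, Python scripts to look and compute and a tool call to move; the robot and the scene stay as the last step left them, time stands still between calls to the robot, and variables do not carry over. Pictures are saved under pics/ and viewed, and the job is handed in when it is done.

Besides the shell and the picture viewer there is one more tool, called after "Call:" in YAML: its name, and indented under it one key for each argument. apply_moves: Moves the arm, as the interface text tells. Its arguments: {"type":"object","properties":{"rows":{"type":"string"},"squeeze":{"type":"number"}},"required":["rows"]}

```bash
ls; mkdir -p pics
python3 - <<'E'
from plant import sensors,cams,bot,look_for,place_of
import cv2,json
o=sensors.get_obs()
for k,v in o.items(): print(k,v)
for n in("side","top"):
    p=cams.read_camera(n); cv2.imwrite(f"pics/{n}0.png",p["pixels"][:,:,::-1]); print(n,p["K"],p["dist"],p["cam_to_world"],p["shot"])
    for q in ["lid","dish","dish_rim","axle","crank","handle","microtome","wheel"]:
        print(q,[(r["p"],r["position"]) for r in place_of(p,q)[:3]])
E
```

```text
pics
t 0.0
joint_pos [ 1.50020278  0.50183547 -0.42676773  1.55144327  0.22079526  1.13825477
 -0.21027664]
joint_vel [ 8.62819971e-04 -7.37173450e-04 -7.15019449e-05  8.00072264e-04
  1.37852082e-03 -1.46126817e-03 -7.14577105e-04]
tau [-1.33358030e-04 -5.66599202e+01 -5.81663266e+00 -2.79120952e+01
 -6.87054615e-02  3.07186134e-02  2.01829735e-04]
eef_pos [ 0.21269221 -0.61352275  0.23968679]
tool_rot [[ 9.44788499e-01  3.27680307e-01 -5.55960911e-04]
 [ 3.27680772e-01 -9.44786775e-01  1.80577994e-03]
 [ 6.64540088e-05 -1.88825782e-03 -9.99998215e-01]]
contact_force [-0.78447033  0.42608188  0.43184412]
moment [-0.06310557 -0.01602362 -0.04619892]
opening 0.09182626184589315
side [[379.43416455   0.         281.3435256 ]
 [  0.         379.43416455 209.73494862]
 [  0.           0.           1.        ]] [-0.00818251  0.          0.          0.          0.        ] [[ 0.97486107 -0.17263606  0.14086408  0.39052751]
 [-0.22201258 -0.69904816  0.67973678 -0.76870066]
 [-0.0188763  -0.69392252 -0.71980221  0.84950026]
 [ 0.          0.          0.          1.        ]] 1
lid [(0.73, [330.6, 264.2]), (0.71, [404.4, 301.8])]
dish [(0.66, [274.2, 307.1]), (0.57, [344.1, 314.5]), (0.57, [226.8, 381.5])]
dish_rim [(0.91, [347.9, 306.1]), (0.89, [269.1, 292.8]), (0.88, [221.1, 373.0])]
axle [(0.56, [291.8, 157.3]), (0.28, [285.2, 140.8])]
crank [(0.82, [287.8, 140.3])]
handle [(0.16, [375.4, 259.8])]
microtome [(0.65, [272.2, 156.2])]Traceback (most recent call last):
  File "<stdin>", line 8, in <module>
ValueError: it knows: axle, bottle, brush, cassettes, crank, dish, dish_rim, forceps, handle, lid, microtome, mug, pencup, slide_box
```

```bash
cat > h.py <<'E'
from plant import sensors,cams,bot,look_for,place_of
import cv2,numpy as np
def ray(p,uv):
    u=cv2.undistortPoints(np.array([[uv]],float),p["K"],np.array(p["dist"]))[0,0]
    T=np.array(p["cam_to_world"]); d=T[:3,:3]@np.array([u[0],u[1],1]); return T[:3,3],d/np.linalg.norm(d)
def onz(p,uv,z):
    o,d=ray(p,uv); return o+d*(z-o[2])/d[2]
def tri(*rs):
    A=np.zeros((3,3));b=np.zeros(3)
    for o,d in rs:
        M=np.eye(3)-np.outer(d,d);A+=M;b+=M@o
    x=np.linalg.solve(A,b); return x,[np.linalg.norm((np.eye(3)-np.outer(d,d))@(x-o)) for o,d in rs]
def proj(p,X):
    T=np.linalg.inv(np.array(p["cam_to_world"]))
    return cv2.projectPoints(np.atleast_2d(np.asarray(X,float)),cv2.Rodrigues(T[:3,:3])[0],T[:3,3],p["K"],np.array(p["dist"]))[0][:,0]
def save(p,n,pts=[]):
    im=p["pixels"][:,:,::-1].copy()
    for x in pts: cv2.circle(im,tuple(int(round(a)) for a in x),2,(0,0,255),-1)
    cv2.imwrite(f"pics/{n}.png",im)
E
python3 - <<'E'
from h import *
import pickle
ps={}
for n in("side","top"):
    p=cams.read_camera(n); ps[n]=p; save(p,n+"1")
    print(n,np.round(p["cam_to_world"],3).tolist())
    for q in ["lid","dish","dish_rim","axle","crank","handle","microtome","forceps","brush"]:
        print(q,[(r["p"],r["position"],onz(p,r["position"],{'dish_rim':.05}.get(q,0)).round(3)[:2].tolist()) for r in place_of(p,q)[:4]])
pickle.dump(ps,open("ps.pkl","wb"))
E
```

```text
side [[0.975, -0.173, 0.141, 0.391], [-0.222, -0.699, 0.68, -0.769], [-0.019, -0.694, -0.72, 0.85], [0.0, 0.0, 0.0, 1.0]]
lid [(0.96, [404.0, 302.7], [0.783, -0.355]), (0.27, [292.8, 157.5], [0.654, 0.277])]
dish [(0.92, [275.3, 306.4], [0.468, -0.29]), (0.91, [224.2, 379.6], [0.321, -0.438]), (0.58, [345.0, 315.8], [0.628, -0.355])]
dish_rim [(0.97, [219.1, 373.8], [0.317, -0.444]), (0.94, [268.4, 295.3], [0.453, -0.285]), (0.71, [347.0, 303.1], [0.629, -0.349])]
axle [(0.74, [291.0, 157.6], [0.648, 0.278])]
crank [(0.62, [287.1, 139.5], [0.66, 0.388])]
handle [(0.61, [283.9, 132.5], [0.659, 0.436])]
microtome [(0.86, [273.6, 156.2], [0.589, 0.301]), (0.44, [349.0, 367.2], [0.595, -0.475])]
forceps [(0.53, [224.0, 228.2], [0.374, -0.0])]
brush [(0.93, [283.2, 248.4], [0.528, -0.116])]
top [[0.015, -0.987, 0.16, 0.358], [-1.0, -0.014, 0.006, -0.087], [-0.003, -0.16, -0.987, 1.358], [0.0, 0.0, 0.0, 1.0]]
lid [(0.93, [369.5, 146.8], [0.774, -0.355]), (0.81, [322.0, 189.8], [0.636, -0.206]), (0.15, [297.2, 222.5], [0.535, -0.132])]
dish [(0.71, [400.6, 297.0], [0.316, -0.441]), (0.7, [371.9, 193.5], [0.627, -0.359]), (0.59, [350.3, 249.1], [0.457, -0.291]), (0.47, [350.9, 249.1], [0.457, -0.293])]
dish_rim [(0.97, [351.5, 249.7], [0.451, -0.287]), (0.95, [375.4, 190.7], [0.625, -0.359]), (0.55, [402.0, 294.7], [0.324, -0.432])]
axle []
crank [(0.97, [212.9, 187.7], [0.638, 0.126])]
handle [(0.75, [193.7, 190.6], [0.628, 0.184])]
microtome []
forceps [(0.71, [251.5, 277.9], [0.368, 0.001]), (0.58, [270.6, 151.9], [0.753, -0.048])]
brush [(0.62, [320.1, 188.8], [0.639, -0.201]), (0.56, [296.0, 223.3], [0.532, -0.128])]
```

View pics/side0.png

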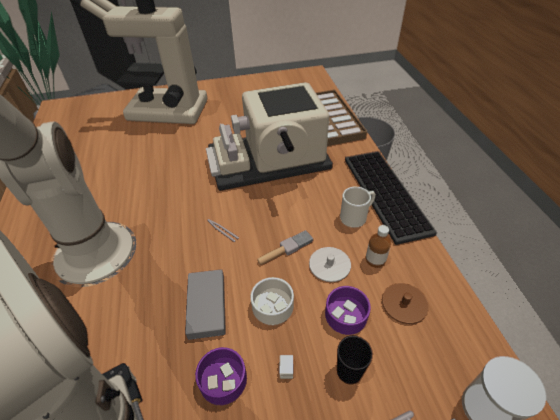

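View pics/top1.png

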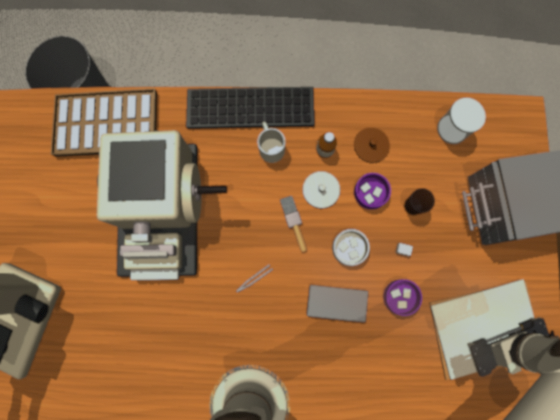

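Run:
```python
from h import *
import pickle
ps=pickle.load(open("ps.pkl","rb")); s,t=ps["side"],ps["top"]
print("crank",tri(ray(s,[287.1,139.5]),ray(t,[212.9,187.7])))
print("handle",tri(ray(s,[283.9,132.5]),ray(t,[193.7,190.6])))
for n,u,v in(("side",330,262),("top",321,190),("side",272,302),("top",351,248),("side",288,142),("top",205,190)):
    p=ps[n]; im=p["pixels"][v-40:v+40,u-40:u+40,::-1]
    cv2.imwrite(f"pics/c_{n}_{u}.png",cv2.resize(im,None,fx=6,fy=6,interpolation=cv2.INTER_CUBIC))
a=[cv2.imread(f"pics/c_{x}.png") for x in("side_330","top_321","side_272","top_351","side_288","top_205")]
cv2.imwrite("pics/crops.png",cv2.resize(np.vstack([np.hstack(a[:3]),np.hstack(a[3:])]),(795,530)))
```

```text
crank (array([0.59175629, 0.0915011 , 0.21807013]), [np.float64(0.0009401571114608628), np.float64(0.0009401571114609829)])
handle (array([0.59011616, 0.14275997, 0.20643195]), [np.float64(0.0032173106355639506), np.float64(0.00321731063556422)])
```

View pics/crops.png

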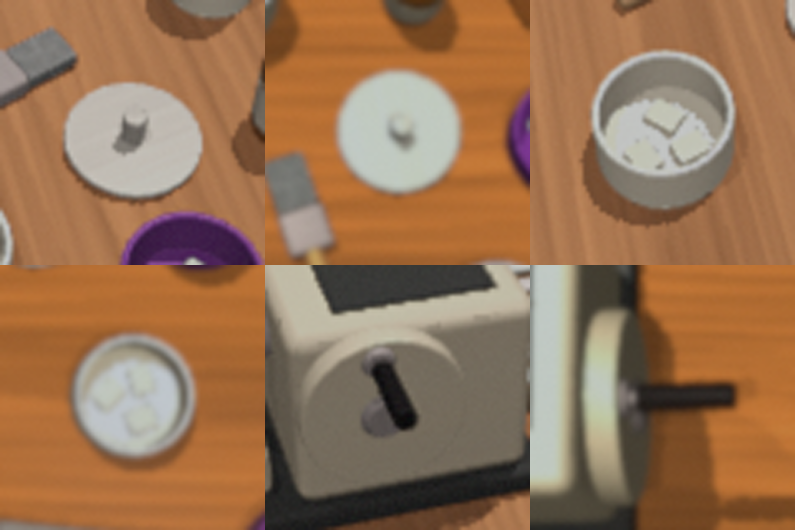

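```bash
cat >> h.py <<'E'
from scipy.optimize import least_squares
def discfit(p,X0,R,z,seedtol=None,w=45):
    # mask of whitish pixels near X0 (world), hull contour, backproject to z, robust circle fit
    c=proj(p,X0)[0].round().astype(int); im=p["pixels"].astype(int)
    sat=im.max(2)-im.min(2); m=((sat<60)&(im.min(2)>95)).astype(np.uint8)
    b=np.zeros_like(m); b[max(0,c[1]-w):c[1]+w,max(0,c[0]-w):c[0]+w]=1; m*=b
    n,l,st,ce=cv2.connectedComponentsWithStats(m)
    dist=[np.inf]+[np.linalg.norm(ce[i]-c)-st[i,4]*.02 for i in range(1,n)]
    k=int(np.argmin(dist)); mk=(l==k).astype(np.uint8)
    cs=max(cv2.findContours(mk,cv2.RETR_EXTERNAL,cv2.CHAIN_APPROX_NONE)[0],key=len)
    hull=cs[:,0]
    P=np.array([onz(p,q,z)[:2] for q in hull.astype(float)])
    f=lambda x:np.hypot(P[:,0]-x[0],P[:,1]-x[1])-x[2]
    r=least_squares(f,[X0[0],X0[1],R],loss="soft_l1",f_scale=.001)
    return r.x,np.std(f(r.x)),mk
E
python3 - <<'E'
from h import *
import pickle
ps=pickle.load(open("ps.pkl","rb"))
for n in ps:
    p=ps[n]
    x,sd,m=discfit(p,[.636,-.206,.01],.056,.010); print(n,"lid",x.round(4),sd)
    x,sd,m=discfit(p,[.454,-.286,.05],.052,.05); print(n,"dish",x.round(4),sd)
    print("rim",[r["position"] for r in place_of(p,"dish_rim")] if 0 else '')
s,t=ps["side"],ps["top"]
print("rim tri",tri(ray(s,[268.4,295.3]),ray(t,[351.5,249.7])),)
# circle overlays
th=np.linspace(0,2*np.pi,40)
for n in ps:
    p=ps[n]
    a=discfit(p,[.636,-.206,.01],.056,.010)[0]; b=discfit(p,[.454,-.286,.05],.052,.05)[0]
    pts=list(proj(p,np.c_[a[0]+.056*np.cos(th),a[1]+.056*np.sin(th),0*th+.01]))+list(proj(p,np.c_[b[0]+.052*np.cos(th),b[1]+.052*np.sin(th),0*th+.05]))
    im=p["pixels"][:,:,::-1].copy(); im=cv2.resize(im,None,fx=4,fy=4,interpolation=cv2.INTER_CUBIC)
    for q in pts: cv2.circle(im,tuple(int(v*4+2) for v in q),2,(0,0,255),-1)
    c=(proj(p,[.545,-.246,.02])[0]*4).astype(int)
    cv2.imwrite(f"pics/ov_{n}.png",im[c[1]-230:c[1]+230,c[0]-260:c[0]+260])
a=[cv2.imread(f"pics/ov_{n}.png") for n in ps]
cv2.imwrite("pics/ov.png",cv2.resize(np.hstack(a),(800,354)))
E
```

```text
side lid [ 0.6367 -0.2025  0.0557] 0.0008057346016033712
side dish [ 0.4596 -0.2957  0.0581] 0.0052297116436111285
rim 
top lid [ 0.6355 -0.2024  0.0556] 0.0009342689612195802
top dish [ 0.4595 -0.2858  0.0525] 0.0007006256740978798
rim 
rim tri (array([ 0.45213019, -0.28672725,  0.05250166]), [np.float64(0.0008720497712034617), np.float64(0.0008720497712033961)])
```

View pics/ov.png

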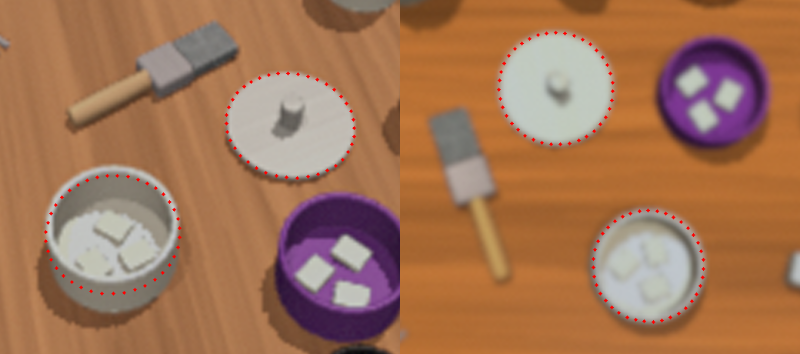

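```bash
cat >> h.py <<'E'
def rimfit(p,X0,R,z):
    _,_,m=discfit(p,X0,R,z)
    cs=max(cv2.findContours(m,cv2.RETR_EXTERNAL,cv2.CHAIN_APPROX_NONE)[0],key=len)[:,0].astype(float)
    P=np.array([onz(p,q,z)[:2] for q in cs]); C=np.array(p["cam_to_world"])[:2,3]
    c=np.array(X0[:2])
    for _ in range(5):
        away=(c-C)/np.linalg.norm(c-C); k=(P-c)@away>.005
        f=lambda x:np.hypot(P[k,0]-x[0],P[k,1]-x[1])-R
        r=least_squares(f,c,loss="soft_l1",f_scale=.001); c=r.x
    return c,np.std(f(c)),k.sum()
E
python3 - <<'E'
from h import *
import pickle
ps=pickle.load(open("ps.pkl","rb"))
for n in ps: print(n,rimfit(ps[n],[.455,-.287,.05],.0522,.05))
s,t=ps["side"],ps["top"]
# axle: wheel hub guess; print projections for hypothesised crank etc.
im=t["pixels"][150:240,165:240,::-1]; cv2.imwrite("pics/wt.png",cv2.resize(im,None,fx=7,fy=7,interpolation=cv2.INTER_CUBIC))
im=s["pixels"][90:190,225:335,::-1]; cv2.imwrite("pics/ws.png",cv2.resize(im,None,fx=6,fy=6,interpolation=cv2.INTER_CUBIC))
E
```

```text
side (array([ 0.46100688, -0.28708989]), np.float64(0.0008044105699334447), np.int64(53))
top (array([ 0.45954162, -0.2863058 ]), np.float64(0.0006929490788448606), np.int64(49))
```

View pics/wt.png

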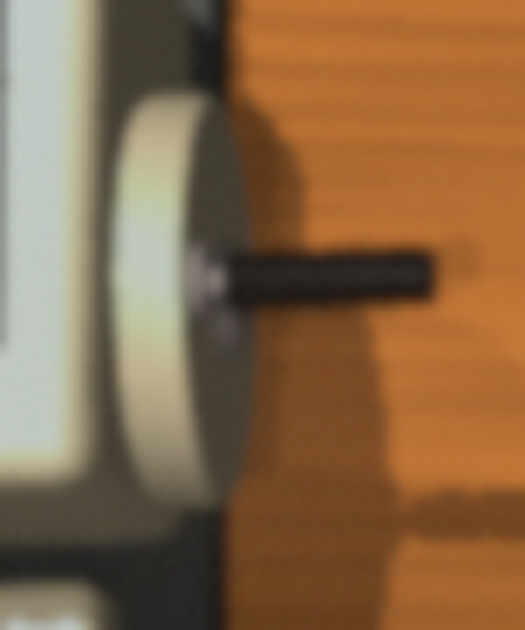

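View pics/ws.png

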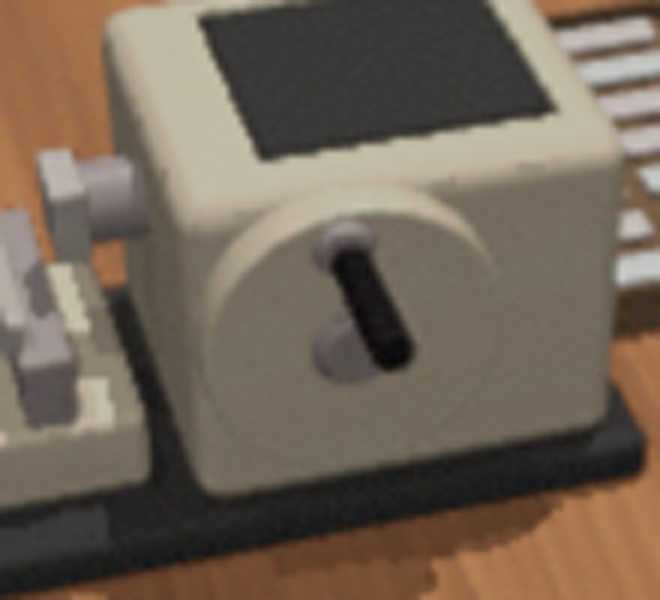

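Run:
```python
from h import *
import pickle
ps=pickle.load(open("ps.pkl","rb")); s,t=ps["side"],ps["top"]
a,ea=tri(ray(s,[282.8,133]),ray(t,[198.1,189.6])); b,eb=tri(ray(s,[290.3,148.2]),ray(t,[226.7,189.6]))
print(a,ea,b,eb,np.linalg.norm(a-b),(a+b)/2)
obs=[(s,[282.8,133],'i'),(t,[198.1,189.6],'i'),(s,[290.3,148.2],'o'),(t,[226.7,189.6],'o'),(s,[283.3,148],'h'),(s,[287.1,139.5],'c'),(t,[212.9,187.7],'c')]
def f(x):
    X,Y,yaw,th=x; yv=np.array([-np.sin(yaw),np.cos(yaw),0]); xv=np.array([np.cos(yaw),np.sin(yaw),0]); A=np.array([X,Y,.15])
    c=A+.06*(np.sin(th)*xv+np.cos(th)*np.array([0,0,1])); P={'i':c+.039*yv,'o':c-.039*yv,'c':c,'h':A+.05*yv}
    return np.concatenate([proj(p,P[k])[0]-u for p,u,k in obs])
r=least_squares(f,[.59,.09,0,0],loss='soft_l1'); print(r.x.round(4),r.fun.round(1))
```

```text
[0.58759833 0.13004704 0.21463692] [np.float64(0.00037086641103763077), np.float64(0.00037086641103751134)] [0.5903597  0.05638458 0.21300017] [np.float64(0.0011096246264429477), np.float64(0.001109624626443141)] 0.07373236729424375 [0.58897902 0.09321581 0.21381855]
[ 0.5923  0.095   0.0262 -0.0263] [ 0.6  0.5 -1.1 -0.3  0.1  1.   0.4 -0.7 -0.1 -0.1 -0.3  1.6 -0.9  1.4]
```

Call:
apply_moves:
  rows: "4.1 -1.9 0 0 0 0 6;4.1 -1.9 0 0 0 0 6;4.1 -1.9 0 0 0 0 6;4.1 -1.9 0 0 0 0 6;4.1 -1.9 0 0 0 0 6;4.1 -1.9 0 0 0 0 6;4.1 -1.9 0 0 0 0 6;4.1 -1.9 0 0 0 0 6;4.1 -1.9 0 0 0 0 6;4.1 -1.9 0 0 0 0 6;4.1 -1.9 0 0 0 0 6;4.1 -1.9 0 0 0 0 6"

```text
t: 2.6
eef_pos: [0.6122, -0.2375, 0.2393]
tool_rot: [[0.952, 0.307, -0.001], [0.307, -0.952, -0.008], [-0.004, 0.007, -1.0]]
contact_force: [1.3, -0.0, 0.4]
opening: 0.06
```

```bash
cat >> h.py <<'E'
def goto(target,yaw_deg=None):
    """print tool-frame shift [cm] to target and az to yaw (angle of tool x in world)"""
    o=sensors.get_obs(); R=np.array(o["tool_rot"]); p=np.array(o["eef_pos"])
    print("t",round(o["t"],2),"p",p.round(4),"yaw",round(np.degrees(np.arctan2(R[1,0],R[0,0])),2),"op",round(o["opening"],4))
    print("j",np.round(o["joint_pos"],2),"F",np.round(o["contact_force"],1),"M",np.round(o["moment"],2))
    zt=np.array([0,0,-1.]); 
    print("tilt fix (tool ax,ay)",(R.T@np.cross(R[:,2],zt)).round(4))
    if target is not None: print("shift cm",(R.T@(np.array(target)-p)*100).round(2))
    if yaw_deg is not None:
        d=np.radians(yaw_deg)-np.arctan2(R[1,0],R[0,0]); d=(d+np.pi)%(2*np.pi)-np.pi; print("az",round(-d,3))
E
python3 -c "
from h import *
goto([.636,-.2025,.1],0)"
```

```text
t 2.6 p [ 0.6122 -0.2375  0.2393] yaw 17.9 op 0.06
j [ 0.71  0.54 -0.56  1.53  0.31  1.16 -1.16] F [ 1.3 -0.   0.4] M [-0.02 -0.01  0.  ]
tilt fix (tool ax,ay) [ 0.0071  0.0036 -0.    ]
shift cm [ 3.39 -2.7  13.9 ]
az 0.312
```

Call:
apply_moves:
  rows: "3.4 -2.7 0 0 0 0 6;0 0 3 0.007 0.003 0.1 6;0 0 3 0 0 0.1 6;0 0 3 0 0 0.1 6;0 0 3 0 0 0 6;0 0 0 0 0 0 6"

```text
t: 3.2
eef_pos: [0.6463, -0.1864, 0.1174]
tool_rot: [[1.0, 0.016, 0.009], [0.016, -1.0, 0.005], [0.009, -0.005, -1.0]]
contact_force: [-0.6, 0.4, -0.7]
opening: 0.0601
```

```bash
python3 - <<'E'
from h import *
goto([.636,-.2025,.1],0)
for n in("side","top"):
    p=cams.read_camera(n); c=proj(p,[.636,-.2025,.05])[0].astype(int)
    cv2.imwrite(f"pics/l1_{n}.png",cv2.resize(p["pixels"][c[1]-65:c[1]+50,c[0]-60:c[0]+60,::-1],None,fx=4,fy=4,interpolation=cv2.INTER_CUBIC))
    print(place_of(p,"lid")[:2])
E
python3 -c "
import cv2,numpy as np
cv2.imwrite('pics/l1.png',cv2.resize(np.hstack([cv2.imread('pics/l1_side.png'),cv2.imread('pics/l1_top.png')]),(800,383)))"
```

```text
t 3.2 p [ 0.6463 -0.1864  0.1174] yaw 0.91 op 0.0601
j [ 0.56  0.68 -0.46  1.59  0.34  0.95 -1.56] F [-0.6  0.4 -0.7] M [-0.05  0.11  0.01]
tilt fix (tool ax,ay) [-0.005  -0.0089  0.    ]
shift cm [-1.07  1.6   1.72]
az 0.016
[{'position': [328.2, 265.2], 'p': 0.84}, {'position': [405.3, 300.4], 'p': 0.68}]
[{'position': [318.9, 187.6], 'p': 0.81}, {'position': [370.0, 146.4], 'p': 0.77}]
```

View pics/l1.png

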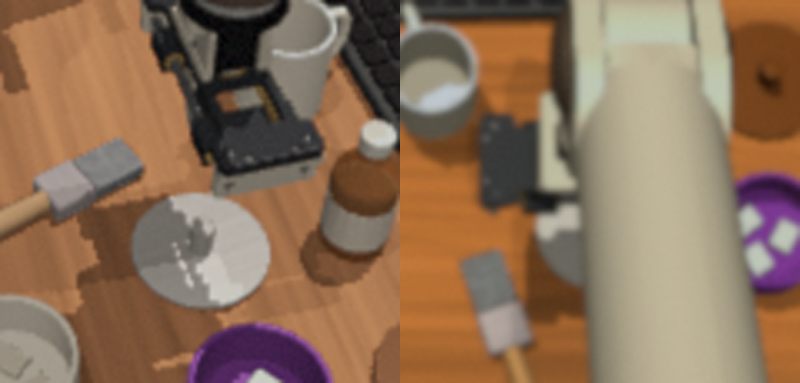

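Call:
apply_moves:
  rows: "-1.1 1.6 1.5 -0.005 -0.009 0.016 6;0 0 0 0 0 0 6;0 0 0 0 0 0 6"

```text
t: 3.7
eef_pos: [0.6421, -0.2073, 0.1124]
tool_rot: [[1.0, -0.004, 0.017], [-0.004, -1.0, -0.006], [0.017, 0.006, -1.0]]
contact_force: [1.1, 1.2, 0.1]
opening: 0.0599
```

```bash
python3 -c "
from h import *
goto([.636,-.2025,.0285],0)"
```

```text
t 3.7 p [ 0.6421 -0.2073  0.1124] yaw -0.22 op 0.0599
j [ 0.58  0.68 -0.44  1.6   0.35  0.93 -1.56] F [1.1 1.2 0.1] M [0.04 0.06 0.03]
tilt fix (tool ax,ay) [ 0.0061 -0.0168 -0.    ]
shift cm [-0.75 -0.53  8.38]
az -0.004
```

Call:
apply_moves:
  rows: "-0.5 -0.3 2 0.006 -0.017 0 6;-0.2 -0.2 2 0 0 0 6;0 0 1.5 0 0 0 6;0 0 0 0 0 0 6;0 0 0 0 0 0 6"

```text
t: 4.2
eef_pos: [0.6348, -0.2031, 0.0543]
tool_rot: [[1.0, -0.005, -0.001], [-0.005, -1.0, 0.0], [-0.001, -0.0, -1.0]]
contact_force: [0.2, 0.3, 0.5]
opening: 0.0598
```

```bash
python3 -c "
from h import *
goto([.636,-.2025,.0285],0)"
```

```text
t 4.2 p [ 0.6348 -0.2031  0.0543] yaw -0.31 op 0.0598
j [ 0.56  0.75 -0.42  1.62  0.38  0.85 -1.59] F [0.2 0.3 0.5] M [ 0.05  0.02 -0.03]
tilt fix (tool ax,ay) [-0.0002  0.0015 -0.    ]
shift cm [ 0.12 -0.06  2.58]
az -0.005
```

Call:
apply_moves:
  rows: "0.1 0 1.4 0 0 0 6;0 0 0.8 0 0 0 6;0 0 0.3 0 0 0 6;0 0 0 0 0 0 6;0 0 0 0 0 0 6"

```text
t: 4.7
eef_pos: [0.6371, -0.2031, 0.0283]
tool_rot: [[1.0, -0.005, 0.0], [-0.005, -1.0, -0.0], [0.0, 0.0, -1.0]]
contact_force: [-0.3, 0.2, -0.2]
opening: 0.0597
```

Run:
```python
from h import *
goto([.636,-.2025,.0285],0)
n="side"
p=cams.read_camera(n); c=proj(p,[.636,-.2025,.03])[0].astype(int)
cv2.imwrite(f"pics/l2.png",cv2.resize(p["pixels"][c[1]-50:c[1]+40,c[0]-60:c[0]+60,::-1],None,fx=6,fy=6,interpolation=cv2.INTER_CUBIC))
```

```text
t 4.7 p [ 0.6371 -0.2031  0.0283] yaw -0.29 op 0.0597
j [ 0.55  0.79 -0.4   1.62  0.39  0.81 -1.6 ] F [-0.3  0.2 -0.2] M [-0.03 -0.02 -0.02]
tilt fix (tool ax,ay) [ 0.0001 -0.0003  0.    ]
shift cm [-0.11 -0.06 -0.02]
az -0.005
```

View pics/l2.png

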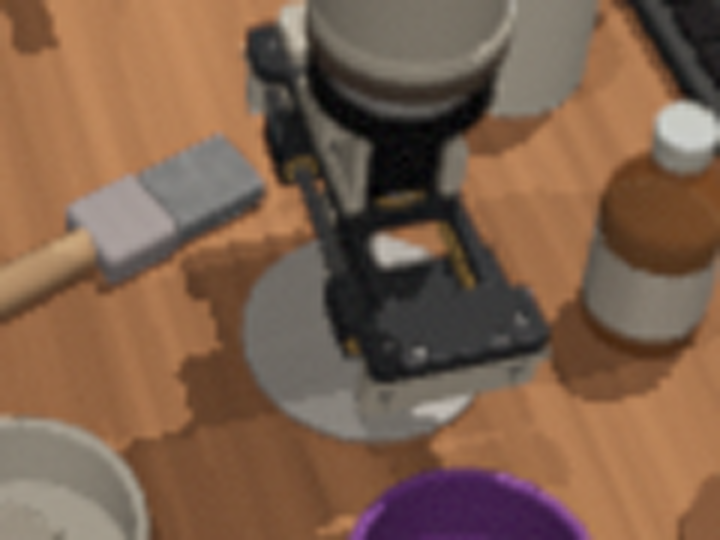

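Call:
apply_moves:
  rows: "-0.1 0 0 0 0 0 3;0 0 0 0 0 0 2.5;0 0 0 0 0 0 1;0 0 0 0 0 0 0.5;0 0 0 0 0 0 0.5;0 0 0 0 0 0 0.5;0 0 0 0 0 0 0.5"
  squeeze: 40

```text
t: 5.45
eef_pos: [0.6369, -0.2035, 0.03]
tool_rot: [[1.0, -0.005, 0.003], [-0.005, -1.0, -0.001], [0.003, 0.001, -1.0]]
contact_force: [-0.1, 0.5, -1.1]
opening: 0.0188
```

```bash
python3 -c "
from h import *
goto([.46,-.2867,.14],0)"
```

```text
t 5.45 p [ 0.6369 -0.2035  0.03  ] yaw -0.31 op 0.0188
j [ 0.55  0.78 -0.4   1.63  0.39  0.81 -1.6 ] F [-0.1  0.5 -1.1] M [ 0.05 -0.06 -0.04]
tilt fix (tool ax,ay) [ 0.0009 -0.0027  0.    ]
shift cm [-17.62   8.43 -11.04]
az -0.005
```

Call:
apply_moves:
  rows: "0 0 -1 0 0 0 0.5;0 0 -2 0 0 0 0.5;0 0 -3 0 0 0 0.5;0 0 -3 0 0 0 0.5;0 0 0 0 0 0 0.5;0 0 0 0 0 0 0.5"

```text
t: 6.05
eef_pos: [0.635, -0.2029, 0.1236]
tool_rot: [[1.0, -0.005, -0.001], [-0.005, -1.0, 0.0], [-0.001, -0.0, -1.0]]
contact_force: [-1.5, -0.2, -1.7]
opening: 0.0191
```

Run:
```python
from h import *
goto([.46,-.2867,.14],0)
n="side"
p=cams.read_camera(n); c=proj(p,[.636,-.2025,.1])[0].astype(int)
cv2.imwrite(f"pics/l3.png",cv2.resize(p["pixels"][c[1]-50:c[1]+60,c[0]-60:c[0]+60,::-1],None,fx=5,fy=5,interpolation=cv2.INTER_CUBIC))
```

```text
t 6.05 p [ 0.635  -0.2029  0.1236] yaw -0.28 op 0.0191
j [ 0.58  0.66 -0.45  1.59  0.33  0.96 -1.55] F [-1.5 -0.2 -1.7] M [ 0.04  0.07 -0.07]
tilt fix (tool ax,ay) [-0.0001  0.0012 -0.    ]
shift cm [-17.46   8.46  -1.62]
az -0.005
```

View pics/l3.png

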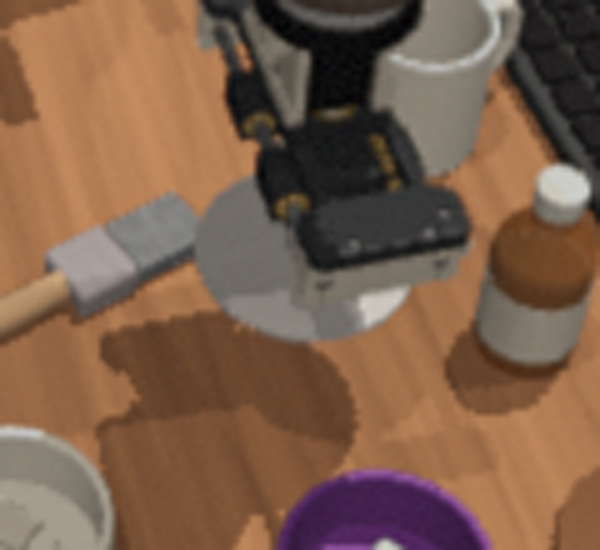

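Call:
apply_moves:
  rows: "-2 1 0 0 0 0 0.5;-3 1.4 0 0 0 0 0.5;-3 1.4 0 0 0 0 0.5;-3 1.4 0 0 0 0 0.5;-2.5 1.3 0 0 0 0 0.5;-1.5 0.7 0 0 0 0 0.5;-0.5 0.2 0 0 0 0 0.5;0 0 0 0 0 0 0.5;0 0 0 0 0 0 0.5"

```text
t: 7.0
eef_pos: [0.4723, -0.2735, 0.1157]
tool_rot: [[1.0, -0.001, -0.009], [-0.001, -1.0, 0.009], [-0.009, -0.009, -1.0]]
contact_force: [-0.1, 0.6, -0.4]
opening: 0.0188
```

```bash
python3 -c "
from h import *
goto([.46,-.2867,.12],0)"
```

```text
t 7.0 p [ 0.4723 -0.2735  0.1157] yaw -0.05 op 0.0188
j [ 0.85  0.49 -0.47  1.9   0.29  0.82 -1.34] F [-0.1  0.6 -0.4] M [-0.01 -0.08 -0.04]
tilt fix (tool ax,ay) [-0.009   0.0086 -0.    ]
shift cm [-1.23  1.31 -0.43]
az -0.001
```

Call:
apply_moves:
  rows: "-0.6 0.7 -0.4 -0.009 0.009 0 0.5;-0.5 0.5 0 0 0 0 0.5;0 0 0 0 0 0 0.5;0 0 0 0 0 0 0.5;0 0 0 0 0 0 0.5"

```text
t: 7.5
eef_pos: [0.4645, -0.2842, 0.1205]
tool_rot: [[1.0, 0.004, 0.005], [0.004, -1.0, -0.0], [0.005, 0.0, -1.0]]
contact_force: [-0.7, -0.4, -0.4]
opening: 0.019
```

Run:
```python
from h import *
import pickle
goto([.46,-.2867,.12],0)
ps={}
for n in ("side","top"):
    p=cams.read_camera(n); ps[n]=p; c=proj(p,[.46,-.2867,.07])[0].astype(int)
    cv2.imwrite(f"pics/l4_{n}.png",cv2.resize(p["pixels"][c[1]-65:c[1]+55,c[0]-60:c[0]+60,::-1],(400,400),interpolation=cv2.INTER_CUBIC))
cv2.imwrite('pics/l4.png',np.hstack([cv2.imread('pics/l4_side.png'),cv2.imread('pics/l4_top.png')]))
pickle.dump(ps,open("ps4.pkl","wb"))
```

```text
t 7.5 p [ 0.4645 -0.2842  0.1205] yaw 0.24 op 0.019
j [ 0.88  0.48 -0.47  1.92  0.29  0.81 -1.31] F [-0.7 -0.4 -0.4] M [0.02 0.03 0.05]
tilt fix (tool ax,ay) [ 0.0002 -0.0045 -0.    ]
shift cm [-0.45  0.25  0.05]
az 0.004
```

View pics/l4.png

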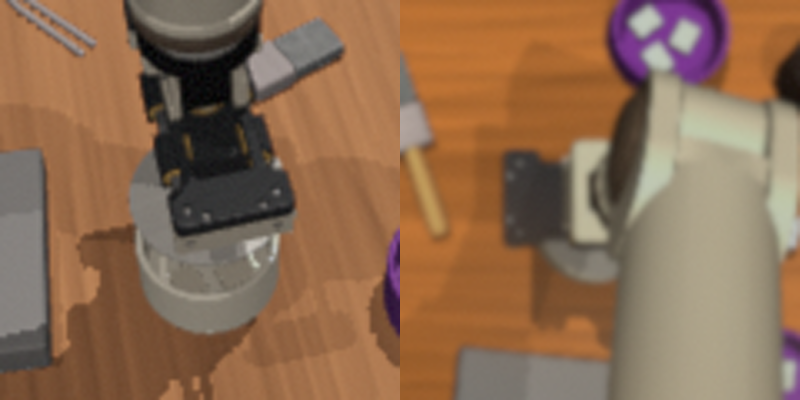

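Run:
```python
from h import *
import pickle
ps=pickle.load(open("ps4.pkl","rb"));th=np.linspace(0,2*np.pi,90);out=[]
for n in ps:
    p=ps[n]; im=cv2.resize(p["pixels"][:,:,::-1],None,fx=6,fy=6,interpolation=cv2.INTER_CUBIC)
    for c,r,z,col in(([.4638,-.2835],.056,.1005,(0,0,255)),([.4638,-.2835],.056,.0965,(255,0,0)),([.46,-.2867],.052,.05,(0,255,0))):
        for q in proj(p,np.c_[c[0]+r*np.cos(th),c[1]+r*np.sin(th),0*th+z]): cv2.circle(im,tuple(int(v*6+2.5) for v in q),1,col,-1)
    c=(proj(p,[.46,-.2867,.07])[0]*6).astype(int)
    out.append(im[c[1]-200:c[1]+300,c[0]-200:c[0]+200])
cv2.imwrite("pics/ov4.png",np.hstack(out))
```

```text
(no output)
```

View pics/ov4.png

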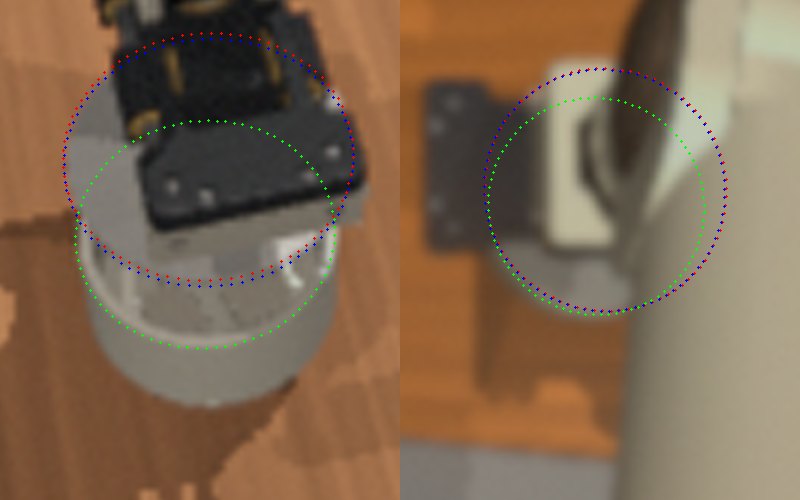

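Call:
apply_moves:
  rows: "-0.35 0.33 1 0 -0.004 0.004 0.5;0 0 1 0 0 0 0.5;0 0 0.5 0 0 0 0.5;0 0 0 0 0 0 0.5;0 0 0 0 0 0 0.5"

```text
t: 8.1
eef_pos: [0.4604, -0.2871, 0.0921]
tool_rot: [[1.0, 0.001, -0.001], [0.001, -1.0, 0.001], [-0.001, -0.001, -1.0]]
contact_force: [-0.3, -0.2, -2.3]
opening: 0.019
```

```bash
python3 -c "
from h import *
goto([.461,-.2875,.074],0)"
```

```text
t 8.1 p [ 0.4604 -0.2871  0.0921] yaw 0.03 op 0.019
j [ 0.87  0.52 -0.45  1.93  0.32  0.76 -1.33] F [-0.3 -0.2 -2.3] M [-0.   -0.03 -0.01]
tilt fix (tool ax,ay) [-0.0012  0.0012 -0.    ]
shift cm [0.07 0.04 1.81]
az 0.001
```

Call:
apply_moves:
  rows: "0.06 0.04 0.4 0 0 0 0.5;0 0 0.2 0 0 0 0.5;0 0 0 0 0 0 0.5;0 0 0 0 0 0 0.5"

```text
t: 8.5
eef_pos: [0.4614, -0.2875, 0.0859]
tool_rot: [[1.0, 0.001, -0.001], [0.001, -1.0, 0.001], [-0.001, -0.001, -1.0]]
contact_force: [-0.1, -1.1, -0.7]
opening: 0.0187
```

Run:
```python
from h import *
import pickle
goto([.461,-.2875,.074],0)
th=np.linspace(0,2*np.pi,90)
p=cams.read_camera("side"); im=cv2.resize(p["pixels"][:,:,::-1],None,fx=6,fy=6,interpolation=cv2.INTER_CUBIC)
c=(proj(p,[.46,-.2867,.05])[0]*6).astype(int)
raw=im[c[1]-250:c[1]+250,c[0]-200:c[0]+200].copy()
z=sensors.get_obs()["eef_pos"][2]-.03
for cc,r,zz,col in(([.461,-.287],.056,z+.01,(0,0,255)),([.461,-.287],.052,.05,(0,255,0))):
        for q in proj(p,np.c_[cc[0]+r*np.cos(th),cc[1]+r*np.sin(th),0*th+zz]): cv2.circle(im,tuple(int(v*6+2.5) for v in q),1,col,-1)
cv2.imwrite("pics/ov5.png",np.hstack([raw,im[c[1]-250:c[1]+250,c[0]-200:c[0]+200]]))
```

```text
t 8.5 p [ 0.4614 -0.2875  0.0859] yaw 0.05 op 0.0187
j [ 0.86  0.53 -0.45  1.93  0.32  0.75 -1.34] F [-0.1 -1.1 -0.7] M [ 0.03  0.03 -0.03]
tilt fix (tool ax,ay) [-0.001   0.0006  0.    ]
shift cm [-0.04  0.    1.19]
az 0.001
```

View pics/ov5.png

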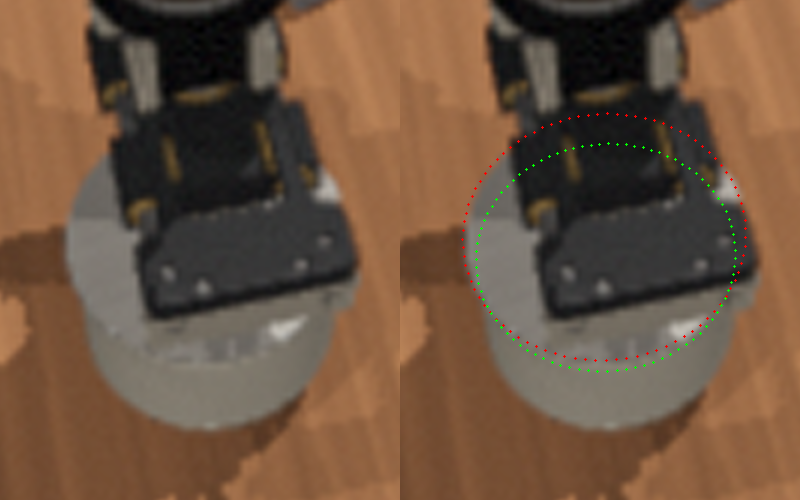

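Call:
apply_moves:
  rows: "0 0 0.3 0 0 0 0.5;0 0 0.3 0 0 0 0.5;0 0 0.1 0 0 0 0.5;0 0 0 0 0 0 0.5"

```text
t: 8.95
eef_pos: [0.4616, -0.2877, 0.0787]
tool_rot: [[1.0, 0.001, 0.0], [0.001, -1.0, 0.0], [0.0, -0.0, -1.0]]
contact_force: [-0.6, -0.4, -2.0]
opening: 0.0188
```

```bash
python3 -c "
from h import *
goto([.461,-.2875,.074],0)"
```

```text
t 8.95 p [ 0.4616 -0.2877  0.0787] yaw 0.04 op 0.0188
j [ 0.86  0.54 -0.44  1.94  0.33  0.74 -1.35] F [-0.6 -0.4 -2. ] M [ 0.05 -0.    0.05]
tilt fix (tool ax,ay) [-0.0004 -0.      0.    ]
shift cm [-0.06 -0.02  0.47]
az 0.001
```

Call:
apply_moves:
  rows: "-0.03 0 0.2 0 0 0 0.5;0 0 0.15 0 0 0 0.5;0 0 0.05 0 0 0 0.5;0 0 0 0 0 0 0.5"

```text
t: 9.35
eef_pos: [0.4613, -0.2877, 0.0743]
tool_rot: [[1.0, 0.001, -0.0], [0.001, -1.0, 0.0], [-0.0, -0.0, -1.0]]
contact_force: [0.7, -0.2, -1.5]
opening: 0.0193
```

```bash
python3 -c "
from h import *
goto([.461,-.2875,.074],0)"
```

```text
t 9.35 p [ 0.4613 -0.2877  0.0743] yaw 0.04 op 0.0193
j [ 0.86  0.55 -0.44  1.94  0.34  0.73 -1.35] F [ 0.7 -0.2 -1.5] M [ 0.04  0.05 -0.05]
tilt fix (tool ax,ay) [-0.0005  0.      0.    ]
shift cm [-0.03 -0.02  0.03]
az 0.001
```

Call:
apply_moves:
  rows: "0 0 0.06 0 0 0 0.5;0 0 0.06 0 0 0 0.5;0 0 0.04 0 0 0 0.5"

```text
t: 9.65
eef_pos: [0.4614, -0.2877, 0.0739]
tool_rot: [[1.0, 0.001, -0.0], [0.001, -1.0, -0.0], [-0.0, 0.0, -1.0]]
contact_force: [-1.7, -0.1, 2.9]
opening: 0.0193
```

```bash
python3 -c "
from h import *
goto([.461,-.2875,.074],0)"
```

```text
t 9.65 p [ 0.4614 -0.2877  0.0739] yaw 0.04 op 0.0193
j [ 0.86  0.55 -0.44  1.94  0.34  0.73 -1.35] F [-1.7 -0.1  2.9] M [ 0.18  0.29 -0.01]
tilt fix (tool ax,ay) [ 0.0002  0.0004 -0.    ]
shift cm [-0.04 -0.02 -0.01]
az 0.001
```

Call:
apply_moves:
  rows: "0 0 0 0 0 0 2.5;0 0 0 0 0 0 3;0 0 0 0 0 0 4.5;0 0 0 0 0 0 5;0 0 -0.5 0 0 0 5;0 0 -2 0 0 0 5;0 0 -4 0 0 0 5;0 0 -4 0 0 0 5;0 0 -4 0 0 0 5"

```text
t: 10.55
eef_pos: [0.4579, -0.2855, 0.2181]
tool_rot: [[1.0, 0.002, -0.01], [0.002, -1.0, 0.008], [-0.01, -0.008, -1.0]]
contact_force: [0.3, -1.3, 0.5]
opening: 0.0502
```

Run:
```python
from h import *
goto([.592,.09,.28],90)
p=cams.read_camera("side"); im=cv2.resize(p["pixels"][:,:,::-1],None,fx=6,fy=6,interpolation=cv2.INTER_CUBIC)
c=(proj(p,[.46,-.2867,.05])[0]*6).astype(int)
cv2.imwrite("pics/seat.png",im[c[1]-250:c[1]+250,c[0]-300:c[0]+300])
```

```text
t 10.55 p [ 0.4579 -0.2855  0.2181] yaw 0.1 op 0.0502
j [ 0.94  0.35 -0.52  1.84  0.2   1.02 -1.23] F [ 0.3 -1.3  0.5] M [-0.01 -0.04 -0.02]
tilt fix (tool ax,ay) [-0.008  0.01   0.   ]
shift cm [ 13.41 -37.57  -6.02]
az -1.569
```

View pics/seat.png

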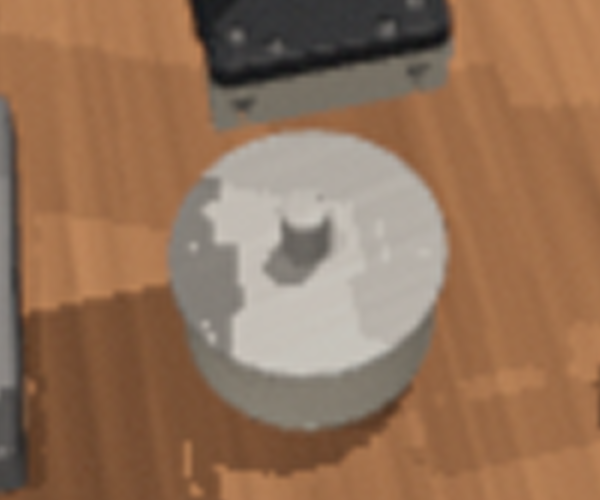

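Call:
apply_moves:
  rows: "0 0 -2 0 0 -0.14 5;0 0 -2 0 0 -0.14 5;0 0 -2 0 0 -0.14 5;0 0 -1 0 0 -0.14 5;0 0 0 0 0 -0.14 5;0 0 0 0 0 -0.14 5;0 0 0 0 0 -0.14 5;0 0 0 0 0 -0.14 5;0 0 0 0 0 -0.14 5;0 0 0 0 0 -0.14 5;0 0 0 0 0 -0.14 5;0 0 0 0 0 0 5"

```text
t: 11.8
eef_pos: [0.4638, -0.2876, 0.3057]
tool_rot: [[-0.035, 0.999, 0.008], [0.999, 0.035, -0.009], [-0.009, 0.008, -1.0]]
contact_force: [-0.0, 0.8, 0.9]
opening: 0.0503
```

```bash
python3 -c "
from h import *
goto([.5905,.09,.27],91)"
```

```text
t 11.8 p [ 0.4638 -0.2876  0.3057] yaw 92.02 op 0.0503
j [ 1.18  0.31 -0.82  1.74  0.25  1.19  0.33] F [-0.   0.8  0.9] M [-0.02 -0.14  0.05]
tilt fix (tool ax,ay) [0.008  0.0092 0.    ]
shift cm [37.32 13.96  3.34]
az 0.018
```

Call:
apply_moves:
  rows: "2 0.8 0 0.008 0.009 0.015 5;3.4 1.25 0 0 0 0 5;3.4 1.25 0 0 0 0 5;3.4 1.25 0 0 0 0 5;3.4 1.25 0 0 0 0 5;3.4 1.25 0 0 0 0 5;3.4 1.25 0 0 0 0 5;3.4 1.25 0 0 0 0 5;3.4 1.25 0 0 0 0 5;3.4 1.25 0 0 0 0 5;1.8 0.7 0 0 0 0 5;0.5 0.2 0 0 0 0 5;0 0 0 0 0 0 5;0 0 0 0 0 0 5"

```text
t: 13.2
eef_pos: [0.5987, 0.0699, 0.3051]
tool_rot: [[0.044, 0.999, 0.001], [0.999, -0.044, -0.002], [-0.002, 0.001, -1.0]]
contact_force: [0.1, -0.5, -1.0]
opening: 0.0504
```

```bash
python3 -c "
from h import *
goto([.5905,.09,.27],91)"
```

```text
t 13.2 p [0.5987 0.0699 0.3051] yaw 87.49 op 0.0504
j [ 0.48  0.46 -0.88  1.59  0.37  1.27 -0.5 ] F [ 0.1 -0.5 -1. ] M [-0.01 -0.12 -0.01]
tilt fix (tool ax,ay) [ 0.0011  0.0021 -0.    ]
shift cm [ 1.98 -0.91  3.51]
az -0.061
```

Call:
apply_moves:
  rows: "1.4 -0.6 1.5 0.001 0.002 -0.06 5;0.4 -0.2 1.5 0 0 0 5;0 0 0 0 0 0 5;0 0 0 0 0 0 5"

```text
t: 13.6
eef_pos: [0.5894, 0.0847, 0.2714]
tool_rot: [[-0.014, 1.0, -0.002], [1.0, 0.014, -0.003], [-0.003, -0.002, -1.0]]
contact_force: [-0.1, 0.4, -0.2]
opening: 0.0501
```

Run:
```python
from h import *
import pickle
goto([.5905,.09,.2065],91)
ps={}; out=[]
for n in ("side","top"):
    p=cams.read_camera(n); ps[n]=p; c=proj(p,[.59,.09,.21])[0].astype(int)
    out.append(cv2.resize(p["pixels"][c[1]-60:c[1]+60,c[0]-60:c[0]+60,::-1],(400,400),interpolation=cv2.INTER_CUBIC))
cv2.imwrite('pics/k1.png',np.hstack(out)); pickle.dump(ps,open("psk.pkl","wb"))
```

```text
t 13.6 p [0.5894 0.0847 0.2714] yaw 90.83 op 0.0501
j [ 0.46  0.48 -0.88  1.65  0.39  1.21 -0.49] F [-0.1  0.4 -0.2] M [-0.04 -0.11 -0.02]
tilt fix (tool ax,ay) [-0.002   0.0027  0.    ]
shift cm [0.55 0.13 6.49]
az -0.003
```

View pics/k1.png

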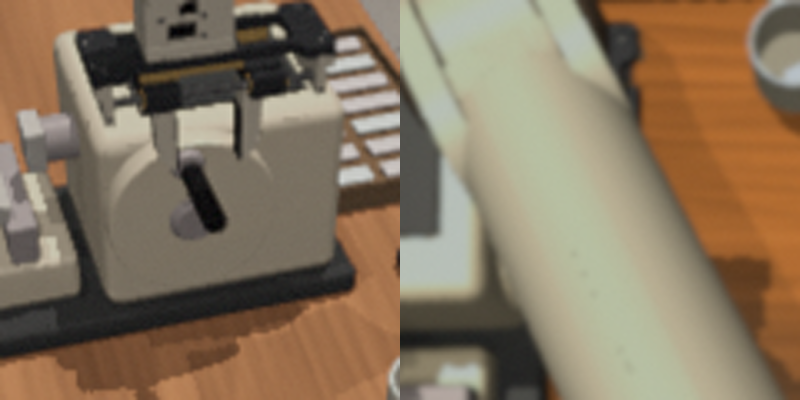

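Call:
apply_moves:
  rows: "0.3 0.1 2 -0.002 0.002 0 5;0.2 0 2 0 0 0 5;0 0 1.4 0 0 0 5;0 0 0.5 0 0 0 5;0 0 0 0 0 0 5;0 0 0 0 0 0 5"

```text
t: 14.3
eef_pos: [0.5939, 0.0879, 0.2137]
tool_rot: [[-0.01, 1.0, 0.006], [1.0, 0.01, -0.001], [-0.001, 0.006, -1.0]]
contact_force: [-0.7, 0.7, -0.5]
opening: 0.0497
```

Run:
```python
from h import *
goto([.5905,.09,.205],91)
p=cams.read_camera("side"); c=proj(p,[.59,.09,.21])[0].astype(int)
cv2.imwrite('pics/k2.png',cv2.resize(p["pixels"][c[1]-50:c[1]+50,c[0]-50:c[0]+50,::-1],(500,500),interpolation=cv2.INTER_CUBIC))
```

```text
t 14.3 p [0.5939 0.0879 0.2137] yaw 90.56 op 0.0497
j [ 0.43  0.54 -0.85  1.7   0.45  1.1  -0.55] F [-0.7  0.7 -0.5] M [ 0.02 -0.08 -0.01]
tilt fix (tool ax,ay) [ 0.0062  0.0009 -0.    ]
shift cm [ 0.22 -0.34  0.87]
az -0.008
```

View pics/k2.png

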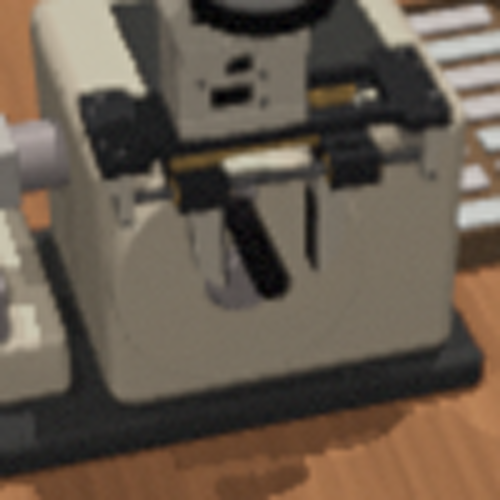

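Call:
apply_moves:
  rows: "0.1 -0.3 0.6 0.006 0 0 5;0 0 0.2 0 0 0 5;0 0 0 0 0 0 5;0 0 0 0 0 0 5"

```text
t: 14.75
eef_pos: [0.5917, 0.0891, 0.207]
tool_rot: [[-0.009, 1.0, 0.003], [1.0, 0.009, -0.001], [-0.001, 0.003, -1.0]]
contact_force: [-0.1, -0.3, 0.2]
opening: 0.05
```

```bash
python3 -c "
from h import *
goto([.5905,.09,.205],91)"
```

```text
t 14.75 p [0.5917 0.0891 0.207 ] yaw 90.54 op 0.05
j [ 0.43  0.55 -0.84  1.71  0.46  1.09 -0.55] F [-0.1 -0.3  0.2] M [-0.03 -0.13 -0.  ]
tilt fix (tool ax,ay) [0.0028 0.0008 0.    ]
shift cm [ 0.09 -0.12  0.2 ]
az -0.008
```

Call:
apply_moves:
  rows: "0 -0.1 0.1 0 0 0 3;0 0 0 0 0 0 2;0 0 0 0 0 0 1;0 0 0 0 0 0 1;0 0 0 0 0 0 1;0 0 0 0 0 0 1"
  squeeze: 40

```text
t: 15.35
eef_pos: [0.5907, 0.0892, 0.2063]
tool_rot: [[-0.01, 1.0, 0.003], [1.0, 0.01, -0.001], [-0.001, 0.003, -1.0]]
contact_force: [-0.4, -0.2, -0.1]
opening: 0.0208
```

```bash
python3 -c "
from h import *
goto(None,91)"
```

```text
t 15.35 p [0.5907 0.0892 0.2063] yaw 90.58 op 0.0208
j [ 0.43  0.55 -0.84  1.71  0.46  1.09 -0.55] F [-0.4 -0.2 -0.1] M [ 0.01 -0.08  0.13]
tilt fix (tool ax,ay) [0.0032 0.001  0.    ]
az -0.007
```

```bash
cat >> h.py <<'E'
import json,os,sys
XC,ZC=.5915,.1463
def nxt(sgn=1,step=5,n=4,log=True):
    o=sensors.get_obs(); R=np.array(o["tool_rot"]); p=np.array(o["eef_pos"]); F=np.array(o["contact_force"])
    L=json.load(open("log.json")) if os.path.exists("log.json") else []
    v=0
    if log: L.append([o["t"],*p,*F,*o["moment"],sgn]); json.dump(L,open("log.json","w"))
    xc,zc=XC,ZC
    A=np.array(L)
    th0=np.arctan2(A[:,1]-xc,A[:,3]-zc)
    if len(L)>6 and np.ptp(np.unwrap(th0))>1.3:
        f=lambda c:np.hypot(A[:,1]-c[0],A[:,3]-c[1])-.06
        xc,zc=least_squares(f,[xc,zc],loss="soft_l1",f_scale=.001).x
    th=np.arctan2(p[0]-xc,p[2]-zc); r=np.hypot(p[0]-xc,p[2]-zc)
    t=np.array([np.cos(th),0,-np.sin(th)]); rad=np.array([np.sin(th),0,np.cos(th)])
    print("t",round(o["t"],2),"c",round(xc,4),round(zc,4),"th",round(np.degrees(th),1),"r",round(r*1e3,2),"y",p[1].round(4),"resist",round(-sgn*F@t,2),"Frad",round(F@rad,2),"Fy",F[1].round(1),"op",round(o["opening"],4),"tiltfix",(R.T@np.cross(R[:,2],[0,0,-1.])).round(3)[:2])
    rows=[];q=p.copy()
    for k in range(n):
        a=th+sgn*np.radians(step*(k+1)); g=np.array([xc+.06*np.sin(a),p[1],zc+.06*np.cos(a)]); s=R.T@(g-q)*100; q=g
        rows.append(" ".join(f"{x:.2f}" for x in s)+" 0 0 0 1")
    print(";".join(rows))
E
python3 -c "
from h import *
nxt()"
```

```text
t 15.35 c 0.5915 0.1463 th -0.8 r 59.98 y 0.0892 resist 0.4 Frad -0.12 Fy -0.2 op 0.0208 tiltfix [0.003 0.001]
-0.01 0.52 0.02 0 0 0 1;-0.01 0.52 0.06 0 0 0 1;-0.01 0.51 0.11 0 0 0 1;-0.00 0.50 0.15 0 0 0 1
```

Call:
apply_moves:
  rows: "0 0.52 0.02 0 0 0 1;0 0.52 0.06 0 0 0 1;0 0.51 0.11 0 0 0 1"

```text
t: 15.65
eef_pos: [0.6069, 0.0898, 0.2052]
tool_rot: [[-0.011, 1.0, 0.003], [1.0, 0.011, -0.001], [-0.001, 0.003, -1.0]]
contact_force: [-0.1, 0.5, 1.8]
opening: 0.0209
```

```bash
python3 -c "
from h import *
nxt(n=3)"
```

```text
t 15.65 c 0.5915 0.1463 th 14.6 r 60.89 y 0.0898 resist 0.54 Frad 1.7 Fy 0.5 op 0.0209 tiltfix [0.003 0.001]
-0.00 0.48 0.24 0 0 0 1;-0.00 0.48 0.20 0 0 0 1;-0.00 0.47 0.24 0 0 0 1
```

Call:
apply_moves:
  rows: "0 0.5 0.2 0 0 0 1;0 0.48 0.2 0 0 0 1;0 0.47 0.24 0 0 0 1"

```text
t: 15.95
eef_pos: [0.6241, 0.0905, 0.1989]
tool_rot: [[-0.011, 1.0, 0.006], [1.0, 0.011, -0.0], [-0.0, 0.006, -1.0]]
contact_force: [-0.2, 0.5, 1.2]
opening: 0.0206
```

```bash
python3 -c "
from h import *
nxt(n=3)
print(np.round(sensors.get_obs()['joint_vel'],3))"
```

```text
t 15.95 c 0.5915 0.1463 th 31.8 r 61.87 y 0.0905 resist 0.8 Frad 0.94 Fy 0.5 op 0.0206 tiltfix [0.006 0.   ]
-0.00 0.33 0.46 0 0 0 1;-0.00 0.40 0.33 0 0 0 1;-0.00 0.37 0.37 0 0 0 1
[-0.062  0.113  0.048 -0.115  0.056  0.009 -0.001]
```

Call:
apply_moves:
  rows: "-0.03 0.38 0.36 0 0 0 1;-0.02 0.4 0.34 0 0 0 1;-0.02 0.37 0.38 0 0 0 1"

```text
t: 16.25
eef_pos: [0.6382, 0.0911, 0.1879]
tool_rot: [[-0.011, 1.0, 0.009], [1.0, 0.011, 0.002], [0.002, 0.009, -1.0]]
contact_force: [0.1, 2.1, 2.0]
opening: 0.0207
```

```bash
python3 -c "
from h import *
nxt(n=3)"
```

```text
t 16.25 c 0.5915 0.1463 th 48.3 r 62.56 y 0.0911 resist 1.42 Frad 1.35 Fy 2.1 op 0.0207 tiltfix [ 0.009 -0.002]
-0.00 0.13 0.58 0 0 0 1;-0.00 0.29 0.44 0 0 0 1;-0.00 0.25 0.46 0 0 0 1
```

Call:
apply_moves:
  rows: "-0.03 0.3 0.44 0.009 0 0 1;-0.03 0.29 0.44 0 0 0 1;-0.02 0.25 0.46 0 0 0 1"

```text
t: 16.55
eef_pos: [0.6483, 0.0916, 0.1738]
tool_rot: [[-0.011, 1.0, 0.001], [1.0, 0.011, 0.004], [0.004, 0.001, -1.0]]
contact_force: [1.3, 1.5, 2.2]
opening: 0.0208
```

```bash
sed -i 's/XC,ZC=.5915/XC,ZC=.5935/' h.py; python3 -c "
from h import *
nxt(n=3)"
```

```text
t 16.55 c 0.5935 0.1463 th 63.3 r 61.29 y 0.0916 resist 1.38 Frad 2.13 Fy 1.5 op 0.0208 tiltfix [ 0.001 -0.004]
-0.00 0.10 0.54 0 0 0 1;-0.00 0.17 0.49 0 0 0 1;-0.00 0.13 0.51 0 0 0 1
```

Call:
apply_moves:
  rows: "0 0.12 0.52 0 -0.004 0 1;0 0.17 0.5 0 0 0 1;0 0.12 0.51 0 0 0 1"

```text
t: 16.85
eef_pos: [0.6538, 0.0918, 0.1576]
tool_rot: [[-0.011, 1.0, 0.003], [1.0, 0.011, -0.0], [-0.0, 0.003, -1.0]]
contact_force: [0.7, 1.5, 2.5]
opening: 0.0211
```

```bash
python3 -c "
from h import *
nxt(n=3)"
```

```text
t 16.85 c 0.5935 0.1463 th 79.4 r 61.38 y 0.0918 resist 2.34 Frad 1.16 Fy 1.5 op 0.0211 tiltfix [0.003 0.   ]
0.00 -0.06 0.54 0 0 0 1;-0.00 0.03 0.52 0 0 0 1;0.00 -0.02 0.52 0 0 0 1
```

Call:
apply_moves:
  rows: "0 -0.02 0.54 0 0 0 1;0 0.02 0.52 0 0 0 1;0 -0.02 0.52 0 0 0 1"

```text
t: 17.15
eef_pos: [0.6547, 0.0918, 0.1409]
tool_rot: [[-0.011, 1.0, 0.005], [1.0, 0.011, 0.0], [0.0, 0.005, -1.0]]
contact_force: [1.1, 1.6, 3.8]
opening: 0.0213
```

```bash
python3 -c "
from h import *
nxt(n=3)"
```

```text
t 17.15 c 0.5949 0.1464 th 95.3 r 60.02 y 0.0918 resist 3.88 Frad 0.72 Fy 1.6 op 0.0213 tiltfix [ 0.005 -0.   ]
0.00 -0.08 0.52 0 0 0 1;0.00 -0.12 0.51 0 0 0 1;0.00 -0.16 0.50 0 0 0 1
```

Call:
apply_moves:
  rows: "0 -0.08 0.52 0 0 0 1;0 -0.12 0.51 0 0 0 1;0 -0.16 0.5 0 0 0 1"

```text
t: 17.45
eef_pos: [0.6508, 0.0916, 0.1243]
tool_rot: [[-0.011, 1.0, 0.005], [1.0, 0.011, -0.0], [-0.0, 0.005, -1.0]]
contact_force: [1.0, 1.5, 4.2]
opening: 0.0209
```

```bash
python3 -c "
from h import *
nxt(n=3)"
```

```text
t 17.45 c 0.5949 0.1464 th 111.6 r 60.05 y 0.0916 resist 4.25 Frad -0.59 Fy 1.5 op 0.0209 tiltfix [0.005 0.   ]
0.00 -0.22 0.47 0 0 0 1;0.00 -0.26 0.46 0 0 0 1;0.00 -0.30 0.43 0 0 0 1
```

Call:
apply_moves:
  rows: "0 -0.22 0.47 0.004 0 0 1;0 -0.26 0.46 0 0 0 1;0 -0.3 0.43 0 0 0 1"

```text
t: 17.75
eef_pos: [0.6426, 0.0914, 0.1098]
tool_rot: [[-0.011, 1.0, 0.001], [1.0, 0.011, -0.001], [-0.001, 0.001, -1.0]]
contact_force: [1.4, 1.4, 5.3]
opening: 0.0211
```

```bash
python3 -c "
from h import *
nxt(n=3)"
```

```text
t 17.75 c 0.5949 0.1464 th 127.5 r 60.09 y 0.0914 resist 5.05 Frad -2.13 Fy 1.4 op 0.0211 tiltfix [0.001 0.001]
0.00 -0.34 0.39 0 0 0 1;0.00 -0.37 0.37 0 0 0 1;0.00 -0.40 0.34 0 0 0 1
```

Call:
apply_moves:
  rows: "0 -0.34 0.39 0 0 0 1;0 -0.37 0.37 0 0 0 1;0 -0.4 0.34 0 0 0 1"

```text
t: 18.05
eef_pos: [0.6317, 0.0909, 0.0987]
tool_rot: [[-0.011, 1.0, 0.003], [1.0, 0.011, -0.001], [-0.001, 0.003, -1.0]]
contact_force: [1.6, 1.5, 6.7]
opening: 0.021
```

```bash
python3 -c "
from h import *
nxt(n=3)"
```

```text
t 18.05 c 0.595 0.1464 th 142.4 r 60.14 y 0.0909 resist 5.4 Frad -4.3 Fy 1.5 op 0.021 tiltfix [0.003 0.001]
0.00 -0.44 0.29 0 0 0 1;0.00 -0.45 0.26 0 0 0 1;0.01 -0.47 0.22 0 0 0 1
```

Call:
apply_moves:
  rows: "0 -0.44 0.28 0 0 0 1;0 -0.46 0.25 0 0 0 1;0 -0.47 0.21 0 0 0 1"

```text
t: 18.35
eef_pos: [0.6201, 0.0904, 0.0918]
tool_rot: [[-0.01, 1.0, 0.01], [1.0, 0.01, -0.0], [-0.0, 0.01, -1.0]]
contact_force: [5.3, 0.4, 3.2]
opening: 0.0212
```

```bash
python3 -c "
from h import *
nxt(n=3)"
```

```text
t 18.35 c 0.595 0.1464 th 155.3 r 60.03 y 0.0904 resist 6.16 Frad -0.66 Fy 0.4 op 0.0212 tiltfix [0.01 0.  ]
0.00 -0.49 0.19 0 0 0 1;0.00 -0.50 0.15 0 0 0 1;0.00 -0.51 0.11 0 0 0 1
```

Call:
apply_moves:
  rows: "0 -0.5 0.19 0.01 0 0 1;0 -0.51 0.15 0 0 0 1;0 -0.52 0.11 0 0 0 1"

```text
t: 18.65
eef_pos: [0.608, 0.0899, 0.0878]
tool_rot: [[-0.008, 1.0, 0.008], [1.0, 0.008, 0.001], [0.001, 0.008, -1.0]]
contact_force: [6.7, 1.8, 2.1]
opening: 0.021
```

```bash
python3 -c "
from h import *
nxt(n=3)"
```

```text
t 18.65 c 0.595 0.1464 th 167.4 r 59.97 y 0.0899 resist 6.97 Frad -0.64 Fy 1.8 op 0.021 tiltfix [ 0.008 -0.001]
0.00 -0.52 0.09 0 0 0 1;0.00 -0.52 0.04 0 0 0 1;0.00 -0.52 -0.00 0 0 0 1
```

Call:
apply_moves:
  rows: "0 -0.55 0.08 0.008 0 0 1;0 -0.55 0.04 0 0 0 1;0 -0.55 0 0 0 0 1"

```text
t: 18.95
eef_pos: [0.595, 0.0894, 0.0864]
tool_rot: [[-0.007, 1.0, 0.008], [1.0, 0.007, 0.003], [0.003, 0.008, -1.0]]
contact_force: [7.7, 1.3, -0.4]
opening: 0.0211
```

```bash
python3 -c "
from h import *
nxt(n=3)"
```

```text
t 18.95 c 0.595 0.1464 th 180.0 r 59.95 y 0.0894 resist 7.68 Frad 0.36 Fy 1.3 op 0.0211 tiltfix [ 0.008 -0.003]
0.00 -0.52 -0.02 0 0 0 1;0.00 -0.52 -0.07 0 0 0 1;0.00 -0.51 -0.12 0 0 0 1
```

Call:
apply_moves:
  rows: "0 -0.55 -0.02 0.008 -0.003 0 1;0 -0.55 -0.07 0 0 0 1;0 -0.54 -0.12 0 0 0 1"

```text
t: 19.25
eef_pos: [0.5817, 0.0888, 0.0879]
tool_rot: [[-0.006, 1.0, 0.008], [1.0, 0.006, 0.002], [0.002, 0.008, -1.0]]
contact_force: [6.8, 1.8, -1.4]
opening: 0.021
```

```bash
python3 -c "
from h import *
nxt(n=3)"
```

```text
t 19.25 c 0.595 0.1464 th -167.2 r 59.96 y 0.0888 resist 6.98 Frad -0.18 Fy 1.8 op 0.021 tiltfix [ 0.008 -0.002]
0.00 -0.50 -0.14 0 0 0 1;0.00 -0.49 -0.19 0 0 0 1;0.00 -0.47 -0.23 0 0 0 1
```

Call:
apply_moves:
  rows: "0 -0.53 -0.14 0.008 -0.002 0 1;0 -0.52 -0.19 0 0 0 1;0 -0.5 -0.24 0 0 0 1"

```text
t: 19.55
eef_pos: [0.5686, 0.0883, 0.0925]
tool_rot: [[-0.006, 1.0, 0.006], [1.0, 0.006, 0.003], [0.003, 0.006, -1.0]]
contact_force: [7.1, 1.8, -2.9]
opening: 0.0209
```

```bash
python3 -c "
from h import *
nxt(n=3)"
```

```text
t 19.55 c 0.595 0.1464 th -153.9 r 60.0 y 0.0883 resist 7.63 Frad -0.47 Fy 1.8 op 0.0209 tiltfix [ 0.006 -0.003]
0.00 -0.46 -0.25 0 0 0 1;0.00 -0.43 -0.29 0 0 0 1;0.00 -0.41 -0.33 0 0 0 1
```

Call:
apply_moves:
  rows: "0 -0.48 -0.27 0.006 -0.003 0 1;0 -0.46 -0.31 0 0 0 1;0 -0.43 -0.34 0 0 0 1"

```text
t: 19.85
eef_pos: [0.5565, 0.0877, 0.1002]
tool_rot: [[-0.005, 1.0, 0.005], [1.0, 0.005, 0.002], [0.002, 0.005, -1.0]]
contact_force: [7.3, 1.6, -2.7]
opening: 0.021
```

```bash
python3 -c "
from h import *
nxt(n=3)"
```

```text
t 19.85 c 0.595 0.1464 th -140.2 r 60.06 y 0.0877 resist 7.31 Frad -2.63 Fy 1.6 op 0.021 tiltfix [ 0.005 -0.002]
0.00 -0.38 -0.36 0 0 0 1;0.00 -0.35 -0.39 0 0 0 1;0.00 -0.32 -0.42 0 0 0 1
```

Call:
apply_moves:
  rows: "0 -0.4 -0.38 0.005 -0.002 0 1;0 -0.37 -0.41 0 0 0 1;0 -0.33 -0.44 0 0 0 1"

```text
t: 20.15
eef_pos: [0.5465, 0.0873, 0.1108]
tool_rot: [[-0.005, 1.0, 0.004], [1.0, 0.005, 0.002], [0.002, 0.004, -1.0]]
contact_force: [8.2, 2.2, -4.0]
opening: 0.0212
```

```bash
python3 -c "
from h import *
nxt(n=3)"
```

```text
t 20.15 c 0.5949 0.1464 th -126.3 r 60.06 y 0.0873 resist 8.14 Frad -4.25 Fy 2.2 op 0.0212 tiltfix [ 0.004 -0.002]
0.00 -0.28 -0.44 0 0 0 1;0.00 -0.25 -0.46 0 0 0 1;0.00 -0.21 -0.48 0 0 0 1
```

Call:
apply_moves:
  rows: "0 -0.24 -0.47 0.004 -0.002 0 1;0 -0.22 -0.49 0 0 0 1;0 -0.17 -0.5 0 0 0 1"

```text
t: 20.45
eef_pos: [0.5395, 0.0871, 0.123]
tool_rot: [[-0.005, 1.0, -0.0], [1.0, 0.005, 0.002], [0.002, -0.0, -1.0]]
contact_force: [6.8, 3.2, -3.9]
opening: 0.021
```

```bash
python3 -c "
from h import *
nxt(n=3)"
```

```text
t 20.45 c 0.5949 0.1464 th -112.9 r 60.12 y 0.0871 resist 6.22 Frad -4.78 Fy 3.2 op 0.021 tiltfix [-0.    -0.002]
0.00 -0.17 -0.50 0 0 0 1;0.00 -0.14 -0.50 0 0 0 1;0.00 -0.09 -0.51 0 0 0 1
```

Call:
apply_moves:
  rows: "0 -0.12 -0.52 0 -0.002 0 1;0 -0.09 -0.52 0 0 0 1;0 -0.05 -0.52 0 0 0 1"

```text
t: 20.75
eef_pos: [0.5357, 0.0869, 0.1357]
tool_rot: [[-0.005, 1.0, -0.001], [1.0, 0.005, 0.003], [0.003, -0.001, -1.0]]
contact_force: [7.1, 3.0, -5.5]
opening: 0.021
```

```bash
python3 -c "
from h import *
nxt(n=3)"
```

```text
t 20.75 c 0.5949 0.1464 th -100.2 r 60.12 y 0.0869 resist 6.64 Frad -5.98 Fy 3.0 op 0.021 tiltfix [-0.001 -0.003]
0.00 -0.06 -0.52 0 0 0 1;0.00 -0.03 -0.52 0 0 0 1;0.00 0.02 -0.52 0 0 0 1
```

Call:
apply_moves:
  rows: "0 0 -0.52 0 -0.003 0 1;0 0.02 -0.52 0 0 0 1;0 0.06 -0.52 0 0 0 1"

```text
t: 21.05
eef_pos: [0.5348, 0.0869, 0.148]
tool_rot: [[-0.005, 1.0, -0.004], [1.0, 0.005, 0.002], [0.002, -0.004, -1.0]]
contact_force: [5.8, 2.7, -4.8]
opening: 0.0212
```

```bash
python3 -c "
from h import *
nxt(n=3)"
```

```text
t 21.05 c 0.5949 0.1464 th -88.4 r 60.16 y 0.0869 resist 4.62 Frad -5.89 Fy 2.7 op 0.0212 tiltfix [-0.004 -0.002]
0.00 0.05 -0.52 0 0 0 1;0.00 0.08 -0.52 0 0 0 1;0.00 0.13 -0.51 0 0 0 1
```

Call:
apply_moves:
  rows: "0 0.12 -0.52 -0.004 -0.002 0 1;0 0.13 -0.52 0 0 0 1;0 0.17 -0.52 0 0 0 1"

```text
t: 21.35
eef_pos: [0.5362, 0.0869, 0.1596]
tool_rot: [[-0.006, 1.0, -0.005], [1.0, 0.006, 0.002], [0.003, -0.005, -1.0]]
contact_force: [5.6, 3.5, -6.6]
opening: 0.0207
```

```bash
python3 -c "
from h import *
nxt(n=3)"
```

```text
t 21.35 c 0.5949 0.1464 th -77.3 r 60.14 y 0.0869 resist 5.16 Frad -6.93 Fy 3.5 op 0.0207 tiltfix [-0.005 -0.003]
0.00 0.15 -0.50 0 0 0 1;0.00 0.18 -0.49 0 0 0 1;-0.00 0.22 -0.47 0 0 0 1
```

Call:
apply_moves:
  rows: "0 0.3 -0.52 -0.004 -0.002 0 1;0 0.3 -0.5 0 0 0 1;0 0.32 -0.48 0 0 0 1"

```text
t: 21.65
eef_pos: [0.54, 0.087, 0.1706]
tool_rot: [[-0.008, 1.0, -0.012], [1.0, 0.008, 0.001], [0.001, -0.012, -1.0]]
contact_force: [0.3, 2.7, -5.5]
opening: 0.0207
```

```bash
python3 -c "
from h import *
nxt(n=3)"
```

```text
t 21.65 c 0.5949 0.1464 th -66.2 r 60.02 y 0.087 resist 4.92 Frad -2.45 Fy 2.7 op 0.0207 tiltfix [-0.012 -0.001]
-0.00 0.23 -0.47 0 0 0 1;-0.00 0.27 -0.45 0 0 0 1;-0.00 0.30 -0.43 0 0 0 1
```

Call:
apply_moves:
  rows: "0 0.27 -0.49 -0.012 0 0 1;0 0.31 -0.47 0 0 0 1;0 0.34 -0.45 0 0 0 1"

```text
t: 21.95
eef_pos: [0.5482, 0.0873, 0.1843]
tool_rot: [[-0.008, 1.0, -0.002], [1.0, 0.008, 0.001], [0.001, -0.002, -1.0]]
contact_force: [1.5, 3.5, -6.8]
opening: 0.0209
```

```bash
python3 -c "
from h import *
nxt(n=3)"
```

```text
t 21.95 c 0.5949 0.1464 th -50.9 r 60.14 y 0.0873 resist 4.31 Frad -5.43 Fy 3.5 op 0.0209 tiltfix [-0.002 -0.001]
-0.00 0.36 -0.38 0 0 0 1;-0.00 0.38 -0.36 0 0 0 1;-0.00 0.41 -0.33 0 0 0 1
```

Call:
apply_moves:
  rows: "0 0.42 -0.34 0 0 0 1;0 0.44 -0.32 0 0 0 1;0 0.45 -0.29 0 0 0 1"

```text
t: 22.25
eef_pos: [0.56, 0.0878, 0.1951]
tool_rot: [[-0.009, 1.0, -0.007], [1.0, 0.009, -0.0], [0.0, -0.007, -1.0]]
contact_force: [-2.0, 2.8, -0.6]
opening: 0.0208
```

```bash
cat > fit.py <<'E'
from h import *
A=np.array(json.load(open("log.json"))); A=A[1:]
xc,zc=least_squares(lambda c:np.hypot(A[:,1]-c[0],A[:,3]-c[1])-.06,[XC,ZC]).x
th=np.unwrap(np.arctan2(A[:,1]-xc,A[:,3]-zc)); s=A[:,-1]
R=-(A[:,4]*np.cos(th)-A[:,6]*np.sin(th))   # force along +theta needed
fr=A[:,4]*np.sin(th)+A[:,6]*np.cos(th)
# R = s*a + b*sin th + c*cos th  (+ mu*s*|fr| )
M=np.c_[s,np.sin(th),np.cos(th)]
if (s<0).sum()==0 or 1:
    q,res,_,_=np.linalg.lstsq(M,R,rcond=None); e=R-M@q; sd=e.std(ddof=3)
    C=np.linalg.inv(M.T@M)*sd**2
# weight at angle (th+d) from top: torque needed on +theta to hold = -T sin(th+d) ; b=-T cos d, c=-T sin d
d=np.arctan2(-q[2],-q[1]); T=np.hypot(q[1],q[2])
print("center",xc,zc,"drag",q[0],"T",T,"sd",sd,"sig_deg",np.degrees(sd*np.sqrt(2/len(R))/T))
print("handle theta for weight down:",np.degrees((np.pi-d+np.pi)%(2*np.pi)-np.pi))
print(np.c_[np.degrees(th),R,e,fr].round(1).tolist())
E
python3 -c "
from h import *
nxt(n=3)"; python3 fit.py
```

```text
t 22.25 c 0.5949 0.1464 th -35.6 r 59.93 y 0.0878 resist 2.0 Frad 0.64 Fy 2.8 op 0.0208 tiltfix [-0.007 -0.   ]
-0.00 0.43 -0.29 0 0 0 1;-0.00 0.46 -0.25 0 0 0 1;-0.00 0.48 -0.21 0 0 0 1
center 0.5948763168358502 0.14637530329185627 drag 4.270496266367459 T 3.365592866230398 sd 0.5295792706782666 sig_deg 2.6585394607303967
handle theta for weight down: 115.01061355651099
[[11.5, 0.4, -0.6, 1.7], [29.1, 0.8, -0.2, 1.0], [46.2, 1.4, 0.2, 1.4], [62.8, 1.4, -0.2, 2.1], [79.2, 2.3, 0.0, 1.2], [95.2, 3.9, 0.7, 0.7], [111.5, 4.2, 0.2, -0.6], [127.4, 5.1, 0.1, -2.1], [142.3, 5.4, -0.4, -4.3], [155.2, 6.2, -0.3, -0.7], [167.4, 7.0, 0.0, -0.6], [179.9, 7.7, 0.4, 0.4], [192.7, 7.0, -0.6, -0.2], [206.0, 7.6, -0.0, -0.5], [219.8, 7.3, -0.2, -2.6], [233.7, 8.1, 0.9, -4.2], [247.1, 6.2, -0.5, -4.8], [259.8, 6.6, 0.4, -6.0], [271.6, 4.6, -1.0, -5.9], [282.7, 5.2, 0.2, -6.9], [293.8, 4.9, 0.6, -2.5], [309.1, 4.3, 0.9, -5.4], [324.4, 2.0, -0.6, 0.6]]
```

```bash
python3 -c "
from h import *
nxt(-1,n=4,log=False)"
```

```text
t 22.25 c 0.5949 0.1464 th -35.6 r 59.93 y 0.0878 resist -2.0 Frad 0.64 Fy 2.8 op 0.0208 tiltfix [-0.007 -0.   ]
0.00 -0.41 0.32 0 0 0 1;0.00 -0.38 0.36 0 0 0 1;0.00 -0.35 0.39 0 0 0 1;0.00 -0.31 0.42 0 0 0 1
```

Call:
apply_moves:
  rows: "0 -0.41 0.32 -0.007 0 0 1;0 -0.38 0.36 0 0 0 1;0 -0.35 0.39 0 0 0 1;0 -0.31 0.42 0 0 0 1"

```text
t: 22.65
eef_pos: [0.5553, 0.0877, 0.1904]
tool_rot: [[-0.007, 1.0, 0.021], [1.0, 0.007, -0.002], [-0.002, 0.021, -1.0]]
contact_force: [-7.2, -0.2, 16.2]
opening: 0.0209
```

```bash
python3 -c "
from h import *
nxt(-1,n=4)"
```

```text
t 22.65 c 0.5949 0.1463 th -42.0 r 59.24 y 0.0877 resist 5.46 Frad 16.88 Fy -0.2 op 0.0209 tiltfix [0.021 0.002]
0.00 -0.43 0.30 0 0 0 1;0.00 -0.35 0.39 0 0 0 1;0.00 -0.31 0.42 0 0 0 1;0.00 -0.28 0.45 0 0 0 1
```

```bash
python3 -c "
import json
L=json.load(open('log.json'));json.dump(L[:-1],open('log.json','w'))"
```

Call:
apply_moves:
  rows: "0 -0.5 0.2 0.021 0 0 1;0 -0.42 0.33 0 0 0 1;0 -0.37 0.37 0 0 0 1;0 -0.32 0.4 0 0 0 1"

```text
t: 23.05
eef_pos: [0.55, 0.0874, 0.1853]
tool_rot: [[-0.004, 1.0, 0.023], [1.0, 0.004, -0.003], [-0.003, 0.023, -1.0]]
contact_force: [-6.1, -0.7, 12.1]
opening: 0.0205
```

```bash
python3 -c "
from h import *
nxt(-1,n=4)"
```

```text
t 23.05 c 0.5949 0.1464 th -49.1 r 59.47 y 0.0874 resist 5.18 Frad 12.55 Fy -0.7 op 0.0205 tiltfix [0.023 0.003]
0.00 -0.37 0.37 0 0 0 1;0.00 -0.30 0.43 0 0 0 1;0.00 -0.26 0.45 0 0 0 1;0.00 -0.22 0.48 0 0 0 1
```

```bash
python3 -c "
import json
L=json.load(open('log.json'));json.dump(L[:-1],open('log.json','w'))
from h import *
nxt(1,n=4,log=False)"
```

```text
t 23.05 c 0.5949 0.1464 th -49.1 r 59.43 y 0.0874 resist -5.18 Frad 12.55 Fy -0.7 op 0.0205 tiltfix [0.023 0.003]
-0.00 0.33 -0.41 0 0 0 1;-0.00 0.40 -0.34 0 0 0 1;-0.00 0.43 -0.30 0 0 0 1;-0.00 0.45 -0.26 0 0 0 1
```

Call:
apply_moves:
  rows: "0 0.33 -0.42 0.02 0 0 1;0 0.4 -0.34 0 0 0 1;0 0.43 -0.3 0 0 0 1;0 0.45 -0.26 0 0 0 1"

```text
t: 23.45
eef_pos: [0.5646, 0.088, 0.1981]
tool_rot: [[-0.006, 1.0, 0.0], [1.0, 0.006, -0.003], [-0.003, 0.0, -1.0]]
contact_force: [-2.0, 3.4, -0.0]
opening: 0.021
```

```bash
python3 -c "
from h import *
nxt(1,n=4,log=True)"
```

```text
t 23.45 c 0.5949 0.1464 th -30.3 r 59.96 y 0.088 resist 1.77 Frad 1.0 Fy 3.4 op 0.021 tiltfix [0.    0.003]
-0.00 0.46 -0.25 0 0 0 1;-0.00 0.48 -0.20 0 0 0 1;-0.00 0.50 -0.16 0 0 0 1;-0.00 0.51 -0.12 0 0 0 1
```

Call:
apply_moves:
  rows: "0 0.46 -0.25 0 0.003 0 1;0 0.48 -0.2 0 0 0 1;0 0.5 -0.16 0 0 0 1;0 0.51 -0.12 0 0 0 1"

```text
t: 23.85
eef_pos: [0.5854, 0.0889, 0.2058]
tool_rot: [[-0.007, 1.0, -0.0], [1.0, 0.007, 0.001], [0.001, -0.0, -1.0]]
contact_force: [-1.3, 4.5, -4.5]
opening: 0.0213
```

```bash
python3 -c "
from h import *
nxt(1,n=4,log=True)"
```

```text
t 23.85 c 0.5949 0.1464 th -9.0 r 60.18 y 0.0889 resist 2.03 Frad -4.2 Fy 4.5 op 0.0213 tiltfix [-0.    -0.001]
-0.00 0.52 -0.04 0 0 0 1;-0.00 0.52 -0.01 0 0 0 1;-0.00 0.52 0.03 0 0 0 1;-0.00 0.52 0.08 0 0 0 1
```

Call:
apply_moves:
  rows: "0.03 0.52 0 0 0 0 1;0.03 0.52 0.01 0 0 0 1;0.02 0.52 0.05 0 0 0 1;0.02 0.52 0.09 0 0 0 1"

```text
t: 24.25
eef_pos: [0.6089, 0.0899, 0.2049]
tool_rot: [[-0.006, 1.0, 0.001], [1.0, 0.006, 0.001], [0.001, 0.001, -1.0]]
contact_force: [-1.2, 3.7, -2.6]
opening: 0.0209
```

```bash
python3 -c "
from h import *
nxt(1,n=4,log=True)"
```

```text
t 24.25 c 0.5949 0.1464 th 13.5 r 60.13 y 0.0899 resist 0.52 Frad -2.84 Fy 3.7 op 0.0209 tiltfix [ 0.001 -0.001]
-0.00 0.50 0.16 0 0 0 1;-0.00 0.49 0.19 0 0 0 1;-0.00 0.47 0.23 0 0 0 1;-0.00 0.45 0.27 0 0 0 1
```

Call:
apply_moves:
  rows: "0.03 0.5 0.17 0 0 0 1;0.03 0.49 0.2 0 0 0 1;0.02 0.47 0.24 0 0 0 1;0.02 0.45 0.28 0 0 0 1"

```text
t: 24.65
eef_pos: [0.6299, 0.0907, 0.1953]
tool_rot: [[-0.006, 1.0, 0.001], [1.0, 0.006, 0.0], [0.0, 0.001, -1.0]]
contact_force: [-2.7, 3.1, -0.2]
opening: 0.021
```

```bash
python3 -c "
from h import *
nxt(1,n=4,log=True)"
```

```text
t 24.65 c 0.5949 0.1464 th 35.6 r 60.11 y 0.0907 resist 2.05 Frad -1.7 Fy 3.1 op 0.021 tiltfix [ 0.001 -0.   ]
-0.00 0.40 0.33 0 0 0 1;-0.00 0.38 0.36 0 0 0 1;-0.00 0.35 0.39 0 0 0 1;-0.00 0.31 0.42 0 0 0 1
```

Call:
apply_moves:
  rows: "0.02 0.4 0.33 0 0 0 1;0.02 0.38 0.36 0 0 0 1;0.02 0.35 0.39 0 0 0 1;0.02 0.31 0.42 0 0 0 1"

```text
t: 25.05
eef_pos: [0.6454, 0.0914, 0.1788]
tool_rot: [[-0.006, 1.0, 0.001], [1.0, 0.006, -0.0], [-0.0, 0.001, -1.0]]
contact_force: [-2.8, 2.8, -0.2]
opening: 0.0209
```

```bash
python3 -c "
from h import *
nxt(1,n=4,log=True)"
```

```text
t 25.05 c 0.5949 0.1464 th 57.3 r 60.06 y 0.0914 resist 1.36 Frad -2.47 Fy 2.8 op 0.0209 tiltfix [0.001 0.   ]
-0.00 0.26 0.46 0 0 0 1;-0.00 0.22 0.47 0 0 0 1;-0.00 0.18 0.49 0 0 0 1;-0.00 0.14 0.51 0 0 0 1
```

Call:
apply_moves:
  rows: "0.01 0.25 0.46 0 0 0 1;0.01 0.21 0.47 0 0 0 1;0.01 0.17 0.49 0 0 0 1;0.01 0.13 0.51 0 0 0 1"

```text
t: 25.45
eef_pos: [0.6538, 0.0918, 0.1582]
tool_rot: [[-0.006, 1.0, 0.001], [1.0, 0.006, -0.001], [-0.001, 0.001, -1.0]]
contact_force: [-3.5, 1.8, 1.6]
opening: 0.0214
```

```bash
python3 -c "
from h import *
nxt(1,n=4,log=True)"; python3 fit.py
```

```text
t 25.45 c 0.5949 0.1464 th 78.7 r 60.09 y 0.0918 resist 2.24 Frad -3.12 Fy 1.8 op 0.0214 tiltfix [0.001 0.001]
-0.00 0.07 0.52 0 0 0 1;0.00 0.03 0.52 0 0 0 1;0.00 -0.01 0.52 0 0 0 1;0.00 -0.06 0.52 0 0 0 1
center 0.5948935780626669 0.1464085574973828 drag 4.284724245594347 T 3.324305866174626 sd 0.5406278744406058 sig_deg 2.447011944276606
handle theta for weight down: 114.59371603294096
[[11.5, 0.4, -0.6, 1.7], [29.1, 0.8, -0.2, 1.0], [46.2, 1.4, 0.2, 1.4], [62.8, 1.4, -0.3, 2.1], [79.2, 2.3, -0.0, 1.2], [95.2, 3.9, 0.7, 0.7], [111.5, 4.2, 0.1, -0.6], [127.5, 5.1, 0.0, -2.1], [142.4, 5.4, -0.4, -4.3], [155.2, 6.2, -0.3, -0.7], [167.4, 7.0, 0.0, -0.6], [179.9, 7.7, 0.4, 0.4], [192.7, 7.0, -0.6, -0.2], [206.0, 7.6, 0.0, -0.5], [219.7, 7.3, -0.2, -2.6], [233.7, 8.1, 1.0, -4.2], [247.1, 6.2, -0.5, -4.8], [259.8, 6.6, 0.5, -6.0], [271.5, 4.6, -1.0, -5.9], [282.7, 5.2, 0.2, -6.9], [293.8, 4.9, 0.6, -2.5], [309.0, 4.3, 0.9, -5.4], [324.3, 2.0, -0.6, 0.6], [329.7, 1.8, -0.6, 1.0], [350.9, 2.0, 0.5, -4.2], [373.4, 0.5, -0.5, -2.8], [395.6, 2.0, 1.0, -1.7], [417.3, 1.4, -0.1, -2.5], [438.7, 2.2, -0.1, -3.1]]
```

Call:
apply_moves:
  rows: "0 0.06 0.52 0 0 0 1;0 0.02 0.52 0 0 0 1;0 -0.02 0.52 0 0 0 1;0 -0.06 0.52 0 0 0 1;0 -0.12 0.45 0 0 0 1;0 -0.12 0.35 0 0 0 1;0 -0.04 0.1 0 0 0 1;0 0 0 0 0 0 1;0 0 0 0 0 0 1"

```text
t: 26.35
eef_pos: [0.6516, 0.0917, 0.1266]
tool_rot: [[-0.006, 1.0, 0.003], [1.0, 0.006, -0.001], [-0.001, 0.003, -1.0]]
contact_force: [-3.1, 3.2, 2.6]
opening: 0.0211
```

```bash
python3 -c "
from h import *
nxt(1,n=3,step=1,log=False)"
```

```text
t 26.35 c 0.5949 0.1464 th 109.2 r 60.11 y 0.0917 resist 1.48 Frad -3.78 Fy 3.2 op 0.0211 tiltfix [0.003 0.001]
0.00 -0.05 0.09 0 0 0 1;0.00 -0.04 0.10 0 0 0 1;0.00 -0.04 0.10 0 0 0 1
```

Call:
apply_moves:
  rows: "0 -0.13 0.3 0 0 0 1;0 -0.1 0.22 0 0 0 1;0 0 0 0 0 0 1;0 0 0 0 0 0 1;0 0 0 0 0 0 1"

```text
t: 26.85
eef_pos: [0.65, 0.0916, 0.1222]
tool_rot: [[-0.005, 1.0, 0.004], [1.0, 0.005, -0.001], [-0.001, 0.004, -1.0]]
contact_force: [-2.4, 1.3, 4.1]
opening: 0.021
```

```bash
python3 -c "
from h import *
nxt(1,n=3,step=1,log=False)"
```

```text
t 26.85 c 0.5949 0.1464 th 113.7 r 60.15 y 0.0916 resist 2.77 Frad -3.85 Fy 1.3 op 0.021 tiltfix [0.004 0.001]
0.00 -0.06 0.09 0 0 0 1;0.00 -0.05 0.09 0 0 0 1;0.00 -0.05 0.09 0 0 0 1
```

Call:
apply_moves:
  rows: "0 -0.08 0.1 0 0 0 1;0 0 0 0 0 0 1;0 0 0 0 0 0 1;0 0 0 0 0 0 1;0 0 0 0 0 0 1;0 0 0 0 0 0 1"

```text
t: 27.45
eef_pos: [0.6496, 0.0916, 0.1216]
tool_rot: [[-0.005, 1.0, 0.005], [1.0, 0.005, -0.001], [-0.001, 0.005, -1.0]]
contact_force: [-2.4, 2.2, 2.9]
opening: 0.0208
```

Run:
```python
from h import *
nxt(1,n=1,step=1,log=False); print(np.round(sensors.get_obs()['joint_vel'],3))
p=cams.read_camera("side"); save(p,"fin_side")
q=cams.read_camera("top"); save(q,"fin_top")
for i in range(4): cams.read_camera("side")
nxt(1,n=1,step=1,log=False)
```

```text
t 27.45 c 0.5949 0.1464 th 114.4 r 60.12 y 0.0916 resist 1.63 Frad -3.32 Fy 2.2 op 0.0208 tiltfix [0.005 0.001]
0.00 -0.06 0.09 0 0 0 1
[-0.001  0.     0.     0.002 -0.001  0.    -0.   ]
t 27.75 c 0.5949 0.1464 th 114.4 r 60.13 y 0.0916 resist 1.81 Frad -3.53 Fy 1.8 op 0.0209 tiltfix [0.005 0.001]
0.00 -0.06 0.09 0 0 0 1
```

View pics/fin_side.png

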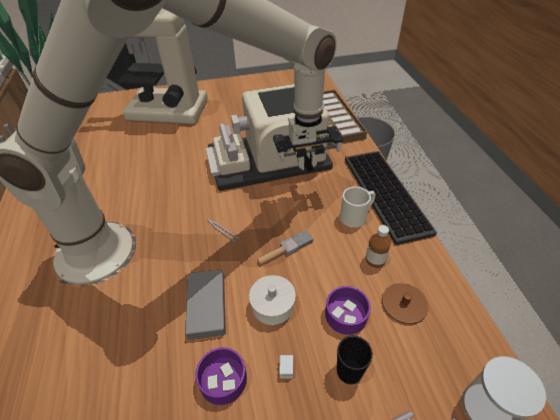

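View pics/fin_top.png

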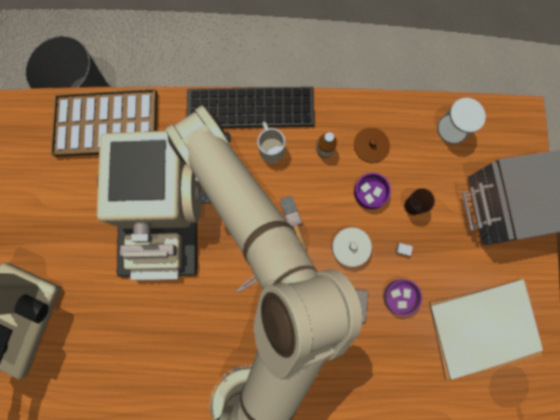

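The side view shows the lid level on the white dish at (272,298). The gripper is on the handle at about (310,145), and nothing else has moved. The wheel is still at 114.4°, and the fit puts the heavy side down at 114.6°, so I'm handing in.

```bash
python3 -c "
from plant import bot
print(bot.sign_off())"
```

```text
the job is handed in; nothing more can be done
None
```

The lid is seated on the white dish, and the handwheel is held by its crank handle with the heavy side down to within a few degrees. I handed in at about 27.8 s of the 64 s; no verdict is reported.

- **Lid:** I picked it up by the knob and lowered it until the wrist felt a light contact at the height expected for a seated lid. I then released it. Later pictures show it level and centred on the rim.
- **Wheel:** I turned it forward about 1.2 turns and logged the force at 29 points. The fit gave a drag of 4.28 N and a counterweight pull of 3.32 N at the handle, both close to the stated values. It puts the heavy side straight down at a handle angle of 114.6° ± 2.5°.
- **Final hold:** The wheel stood at 114.4° with no movement over the last 0.3 s. The arm was still gripping, with only a few newtons on the handle.
- **Failed check:** I tried a short reverse pass to cross-check the angle, but the side load built up to about 17 N and the wheel barely moved. I dropped those readings, so the angle rests on forward-turn data only. A small constant force-sensor error would not show up in that fit and could shift the angle by a few degrees.
- **Other items:** In the final pictures the other bench items appear where they were, though the arm hides part of the bench from the top camera.

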